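# Line up the espresso water pump's bolt holes and bolt it down

### The job

Use the tapered drift to pull the loose end of the water pump's base plate into line: push it down through the plate's free hole into the hole of the support below until its collar is down at the plate. Then draw the drift out, stand it back in its block, and then lower the bolt through both holes until its head sits flush on the plate. Last, switch the pump on by flipping the isolator's toggle over to its other side; leave the tape measure and bottle alone.

Things in the scene. Friction and masses are not known exactly. Their poses are not given: they have to be found in the camera images.
- support_hole (a point): Centre of the bolt hole at the top face of the fixed steel support, 60 mm above the work surface; the hole is 16 mm in diameter, vertical, and goes 60 mm down to the work surface. The support is fast to the work surface: two feet 80 x 70 x 60 mm, joined by rails, 260 mm long overall in its own y, 80 mm wide in its own x. This hole is in the +y foot; axes of the point are those of the support (z up), origin at the hole.
- plate_hole (a point): Centre of the free hole at the TOP face of the pump's base plate, 68 mm above the work surface. Aluminium plate 260 x 80 x 8 mm lying on the support; the hole is 16 mm in diameter and through, 30 mm from the plate's end. The pump (black motor and grey head, up to 68 mm above the plate's top, 136 mm above the work surface) sits on the plate and comes to within 67 mm of this hole, on the side of the pivot; around the hole the plate is bare.
- plate (a joint): Angle of the base plate about the vertical axis of the screw already fitted at its other end, 200 mm from the free hole along the support's -y, in rad; 0 = the two holes are exactly in line; positive moves the free hole towards the support's -x (1 mm per 0.005 rad). It starts at 0.026 to 0.040 (holes 5 to 8 mm out of line), range -0.06 to 0.06. Friction holds it where it is left; it takes about 2.5 N at the hole to move it.
- drift_grip (a point): Centre of the drift's round handle. Steel drift, 140 mm long, stands tip down in its block: handle 24 mm in diameter and 80 mm long (40 mm above and below this point); its lower end face is the collar; below the collar a shank 15 mm in diameter and 15 mm long, then a 45 mm taper down to a 4 mm tip. The tip is 100 mm below this point along the drift's axis. z along the drift, up. Mass about 0.25 kg.
- drift_tip (a point): The small end of the drift's taper, 4 mm in diameter, 100 mm below the handle's centre and 60 mm below the collar.
- drift_stand_hole (a point): Centre of the mouth of the hole in the drift's block, at the block's top, 70 mm above the work surface. Fixed plywood block 70 x 70 x 70 mm; hole 20 mm in diameter, through. When the drift is home its collar rests on the block's top, its tip 10 mm above the work surface.
- bolt_head (a point): Centre of the bolt's head. Steel cap screw standing head up in the smaller block: round head 22 mm in diameter, 16 mm high (8 mm above and below this point); plain shank 14 mm in diameter and 36 mm long below the head, its foot chamfered to 9 mm. It drops in without turning; when home, the head's centre is 8 mm above the plate's top (16 mm above the support's top). z along the bolt, up. Mass about 0.09 kg.
- bolt_stand_hole (a point): Centre of the mouth of the hole (18 mm) in the bolt's block, at its top, 45 mm above the work surface. Fixed plywood block 70 x 70 x 45 mm.
- toggle_tip (a point): Centre of the 16 mm ball at the end of the isolator's toggle lever, a 10 mm steel rod; 60 mm from the lever's pivot. At the start it leans 0.45 rad towards the isolator's -x, the ball 104 mm above the work surface.
- isolator: Grey isolator box, fixed, 70 x 90 x 50 mm (x, y, z); origin at the centre of its underside, z up. The lever's pivot is at the middle of its top, 50 mm up, with its axis along the box's y.
- toggle (a joint): Angle of the toggle lever, rad: 0 = off, leaning to the box's -x; 0.9 = on, leaning as far to the box's +x. A spring pushes it to whichever end is nearer: it snaps over its centre at 0.45. It takes about 4 to 5 N at the ball.
- tape: Bystander: tape measure 70 x 40 x 65 mm, origin at the centre of its underside. Leave it where it is.
- bottle: Bystander: bottle 64 mm in diameter and 200 mm tall, origin at the centre of its underside. Leave it where it is.
There are look-alikes about, which are no part of the job. Of the things that look like the part that bears drift_grip, the smallest one is meant.

How it is judged:
On the way, in this order (a step that is already met when the one before it is completed fails the run):
1. the drift is down through both holes, its tip at least 50 mm below the plate's top, and the holes are in line within about 1.5 mm (z of drift_tip in the frame of support_hole below -0.042 m and horizontal distance between drift_tip and support_hole below 0.006 m and horizontal distance between plate_hole and support_hole below 0.0015 m), for 0.1 s.
2. the drift stands back in its block (horizontal distance between drift_grip and drift_stand_hole below 0.008 m and z of drift_grip in the frame of drift_stand_hole below 0.044 m and angle between drift_grip's own z axis and vertical below 0.1 rad), for 0.1 s.
3. the bolt is home: its head on the plate, its shank through both holes (horizontal distance between bolt_head and support_hole below 0.004 m and z of bolt_head in the frame of support_hole below 0.018 m and angle between bolt_head's own z axis and vertical below 0.06 rad), for 0.2 s.
4. the toggle is switched on, after the bolt is home (value of joint toggle above 0.8 rad), for 0.1 s.
At the end, for the whole second after the job is handed in: Bolt in both holes, head on the plate within 2 mm, within 4 mm of the support hole and upright within 0.06 rad; holes in line within 2.5 mm; drift in its block, collar down within 4 mm, within 8 mm of the hole, upright within 0.1 rad; toggle on (above 0.8 rad) (all of step 2 and all of step 3 and horizontal distance between plate_hole and support_hole below 0.0025 m and value of joint toggle above 0.8 rad); the robot touches nothing.
It fails at once if the tape measure or bottle is moved more than 30 mm (distance of any of tape, bottle from where it was at the start of the episode above 0.03 m).
It also fails if it takes over 72 s, if anything falls off the work surface, if the arm or the gripper's body presses on something with over 40 N, if the wrist force passes 120 N, or if a joint passes its speed limit or range.

### The arm

A 6-joint arm with a two-finger parallel gripper is mounted at the origin on the work surface. World frame = base frame: x ahead of the robot, y to its left, z up, the work surface at z = 0. Lengths are in m, angles in rad, forces in N, time in s.
With the tool pointing down it reaches from about 0.3 to 0.875 m from the base axis. Payload 4.2 kg.
Tool frame: the origin (TCP) lies midway between the tips of the shut fingers; the grasp point (between the pads) lies 19 mm behind it; z points along the fingers, y is the line along which they close (so a half turn about z gives the same grasp; the last joint's range is limited). The gripper opens to 85 mm and grips with 20 to 120 N. Pads are 22 mm wide; open, the fingers measure 114 mm over their backs; the gripper's body (76 mm by 85 mm) begins 54 mm behind the grasp point. The pads swing forward as they close: fully open they stand 13 mm farther back than shut.
Start: joints at [-1.218, 0.32, 1.565, -0, 1.257, -0.02], TCP at [0.209, -0.536, 0.231] pointing down, gripper open.
Joint ranges: [-3.11, 3.11], [-0.84, 2.01], [0.21, 2.61], [-1.34, 4.49], [0.05, 2.63], [-2.56, 2.56]. Speed limits (rad/s): [2.57, 2.57, 3.14, 3.14, 3.14, 3.14].

### API

Orientations are given as a rotation vector (axis times angle).
In Python, from rig import manip gives the robot as it stands. The module is installed in compiled form; this text tells all that it offers.
- The arm moves only by the tool servo_tool, never from a script. Its argument "increments" is a list of rows, each an object of numbers: "tx", "ty", "tz": the shift along the tool's x, y, z in m; "rx", "ry", "rz": the turn, a rotation vector about the tool's x, y, z in rad; "grip": the closure, from 0 (fully open) to 1 (shut). In form: [{"tx": .., "ty": .., "tz": .., "rx": .., "ry": .., "rz": .., "grip": ..}, ...]. A call has 1 to 8 rows; each row is the pose to reach, as a shift and turn from the pose commanded when the call began, along the tool's axes at that moment; what a row does not reach only later rows make up. A row lasts 1/12 s, in which the tool goes at most 41.7 mm and 7.16 degrees, less where a joint would pass 70% of its speed; a pose out of reach is approached as far as the arm can. A call with a gripper value outside its range is refused whole. The fingers move at their own pace and stop on an object; "force" is the grip in N (left out, the last holds). Time passes only in rows, so rows that repeat a pose let the fingers close. It gives the time, the measured TCP pose, the force, the opening and the grip force at its end, in the units of the state.
- manip.get_obs(): the state, without advancing time (a new reading comes with each control period).
- manip.snapshot(name): name is "scene" or "top"; returns the picture (384x512x3 uint8, red, green, blue); there is no depth.
- manip.get_calibration(name): a dict with "mtx" (3x3 intrinsics, pixels), "rvec" (rotation vector, rad) and "tvec" (3), from world to camera coordinates, as OpenCV has them. Camera axes: x right, y down, z forward; pixel columns grow to the right and rows downward; lengths in m; the calibration is good to about 2 mm. A picture is of the moment at which its call begins. get_calibration takes no time and is no camera call.
- manip.hand_in(): hands the job in; it is judged then, once.
The state is a dict: "time": time; "q": joint angles; "dq": joint speeds; "joint_torque": joint torques, N m; "position": TCP position; "orientation": TCP orientation; "ft_force": force on the tool from outside, world axes, zero at the start; "ft_torque": the same for the moment, N m; "width": finger opening in m; "finger_force": force on a finger pad.
Only numpy, scipy, OpenCV 4.12 (cv2) and the standard library are available. Lean on these libraries where they do the work, as an engineer would, in place of code of your own. Each camera call takes 0.05 s, during which the arm holds its last target. There are 200 camera calls.

## Working session

There is one attempt and no reset: what is moved stays moved. The work goes in short steps, Python scripts to look and compute and a tool call to move; the robot and the scene stay as the last step left them, time stands still between calls to the robot, and variables do not carry over. Pictures are saved under pics/ and viewed, at most 10 in all, crops included, and the job is handed in when it is done.

Besides the shell and the picture viewer there is one more tool, called after "Call:" by a JSON object that holds its "api" and its "payload", one argument or row to a line. servo_tool: Moves the arm, as the interface text tells. Its arguments: {"type":"object","properties":{"increments":{"type":"array"},"force":{"type":"number"}},"required":["increments"]}

```bash
mkdir -p pics
python3 - <<'E'
from rig import manip
import cv2, numpy as np
for n in ("scene","top"):
    im=manip.snapshot(n)[:,:,::-1]; cv2.imwrite(f"pics/{n}0.png",im)
a=[cv2.imread(f"pics/{n}0.png") for n in ("scene","top")]
for n,i in zip(("scene","top"),a): cv2.imwrite(f"pics/{n}0b.png",cv2.resize(i,(800,600),interpolation=cv2.INTER_CUBIC))
for n in ("scene","top"):
    c=manip.get_calibration(n); R=cv2.Rodrigues(np.array(c["rvec"]))[0]
    print(n,np.round(c["mtx"],1).tolist(),(-R.T@np.array(c["tvec"]).ravel()).round(3), R.round(2).tolist())
print(manip.get_obs())
E
```

```text
scene [[493.8, 0.0, 254.5], [0.0, 493.8, 189.2], [0.0, 0.0, 1.0]] [1.234 0.466 0.848] [[-0.59, 0.81, 0.02], [0.52, 0.4, -0.75], [-0.62, -0.43, -0.66]]
top [[363.4, 0.0, 259.7], [0.0, 363.4, 189.4], [0.0, 0.0, 1.0]] [ 0.334 -0.029  1.185] [[-0.1, -0.99, -0.0], [-0.97, 0.1, -0.21], [0.21, -0.02, -0.98]]
{'time': 0.1, 'q': array([-1.21799554e+00,  3.20228239e-01,  1.56552496e+00,  1.75507506e-05,
        1.25741672e+00, -1.99854639e-02]), 'dq': array([-0.00054501, -0.00051716, -0.00328038, -0.00132658, -0.00094065,
       -0.00079025]), 'joint_torque': array([ 1.03724862e-03, -4.16408300e+01, -2.34704018e+01, -6.89356216e-05,
        4.82121788e-03, -2.09759612e-06]), 'position': array([ 0.20929114, -0.53511031,  0.23057864]), 'orientation': array([-3.08564754e+00, -5.81889331e-01,  3.84337437e-04]), 'ft_force': array([ 0.15900405, -0.19061313, -0.03421767]), 'ft_torque': array([ 0.01770334,  0.00521968, -0.01110239]), 'finger_force': 0.0, 'width': 0.08542936678356115}
```

View pics/scene0b.png

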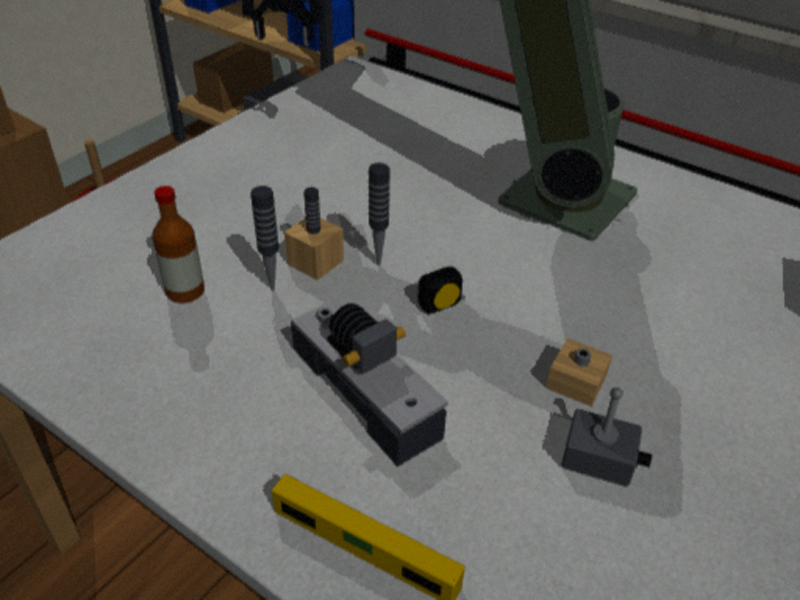

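View pics/top0b.png

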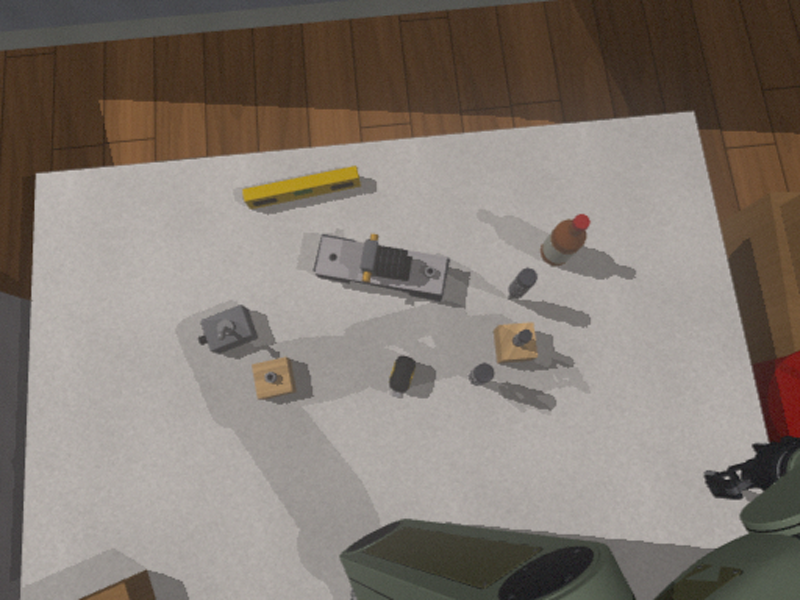

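The image shows three drift look-alikes. Positions are in the 800x600 scene view: left (264,220), middle in the block (313,210), right (379,200). The middle one, standing in the plywood block, is the smallest, so I choose it. I'll check it in close crops.

```bash
cat > h.py <<'E'
import cv2, numpy as np
from rig import manip
from scipy.optimize import least_squares
C={}
for n in ("scene","top"):
    c=manip.get_calibration(n); C[n]=(np.array(c["mtx"]),np.array(c["rvec"],float).ravel(),np.array(c["tvec"],float).ravel())
def proj(n,p):
    K,r,t=C[n]; return cv2.projectPoints(np.array(p,float).reshape(-1,1,3),r,t,K,None)[0].reshape(-1,2)
def ray(n,uv,z):
    K,r,t=C[n]; R=cv2.Rodrigues(r)[0]; o=-R.T@t
    d=R.T@np.linalg.inv(K)@np.array([uv[0],uv[1],1.]); return o+d*(z-o[2])/d[2]
def tri(us,ut):
    f=lambda p: np.r_[proj("scene",p)[0]-us,proj("top",p)[0]-ut]
    s=least_squares(f,ray("top",ut,.06)); return s.x.round(4),np.round(s.fun,1)
def tile(im,x,y,w=50,s=4):
    m=np.float32([[s,0,-s*(x-w/2)-0+ (s-1)/2],[0,s,-s*(y-w/2)+(s-1)/2]])
    return cv2.warpAffine(im,m,(w*s,w*s),flags=cv2.INTER_CUBIC)
E
python3 - <<'E'
from h import *
S=cv2.imread("pics/scene0.png");T=cv2.imread("pics/top0.png")
r1=[tile(S,*p) for p in ((200,140),(373,234),(391,272),(263,262))]
r2=[tile(T,*p) for p in ((330,219),(173,242),(146,211),(213,164))]
m=np.vstack([np.hstack(r1),np.hstack(r2)])
m=cv2.convertScaleAbs(m,alpha=1.5)
m=np.vstack([m,cv2.convertScaleAbs(np.hstack([tile(S,235,225,100),tile(T,243,170,100)]),alpha=1.5)[100:300]])
cv2.imwrite("pics/crop1.png",m)
E
```

```text
(no output)
```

View pics/crop1.png

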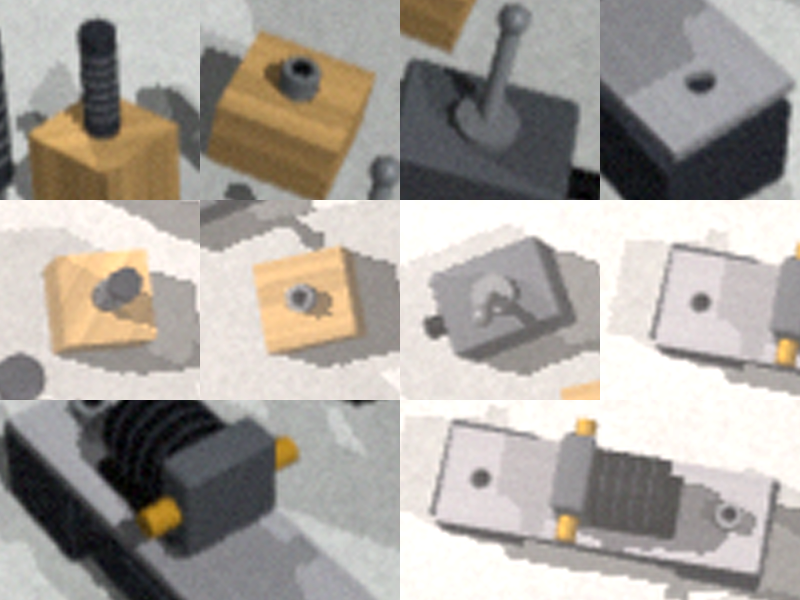

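The crops show:
- The chosen drift stands in its block, handle top at scene (199,123) and top (336,214).
- Bolt head at scene (373,226) and top (172,241).
- Toggle ball at scene (394,251) and top (141,215).
- Plate hole at scene (263,257) and top (213,164).
- Pivot screw at top (275,173).

Run:
```python
from h import *
pts={"drifttop .150":((199.1,122.6),(336.1,213.9),.150),"bolttop .061":((372.6,225.6),(172.4,240.6),.061),
"ball .104":((393.9,250.9),(141.1,214.6),.104),"platehole .068":((262.6,257.1),(212.6,164.1),.068)}
for k,(a,b,z) in pts.items(): print(k,*tri(a,b),ray("scene",a,z).round(4),ray("top",b,z).round(4))
print("collar",ray("scene",(199.9,147.4),.07))
for z in (.076,.084): print("pivot",ray("top",(274.6,173.1),z))
# block corners/top faces in top tiles
def T(x,y,u,v): return (x-25+(u-1.5)/4,y-25+(v-1.5)/4)
print("isol",[ray("top",T(146,211,u,v),.05)[:2].round(3).tolist() for u,v in ((36,70),(140,38),(168,116),(62,152))])
print("dblk",[ray("top",T(330,219,u,v),.07)[:2].round(3).tolist() for u,v in ((58,57),(149,50),(156,142),(65,150))])
print("bottle,tape",ray("top",(555/1.5625,250/1.5625),0).round(3),ray("top",(402/1.5625,374/1.5625),.03).round(3))
print("otherdrifts",ray("top",(482/1.5625,373/1.5625),.15).round(3),ray("top",(525/1.5625,280/1.5625),.17).round(3))
```

```text
drifttop .150 [ 0.4589 -0.2576  0.147 ] [-0.3 -0.1 -0.3  0.3] [ 0.462  -0.2536  0.15  ] [ 0.4592 -0.2579  0.15  ]
bolttop .061 [0.439  0.2337 0.0628] [ 0.   0.   0.1 -0. ] [0.4373 0.2331 0.061 ] [0.4391 0.2343 0.061 ]
ball .104 [0.5219 0.3127 0.106 ] [ 0.1 -0.   0.1 -0.1] [0.5201 0.3121 0.104 ] [0.522  0.3137 0.104 ]
platehole .068 [0.6676 0.093  0.0673] [-0.1 -0.  -0.1  0.1] [0.6679 0.0935 0.068 ] [0.6677 0.0925 0.068 ]
collar [ 0.46069198 -0.25749353  0.07      ]
pivot [ 0.61600909 -0.10050491  0.076     ]
pivot [ 0.61397699 -0.09998931  0.084     ]
isol [[0.572, 0.366], [0.589, 0.283], [0.524, 0.263], [0.504, 0.347]]
dblk [[0.493, -0.226], [0.491, -0.297], [0.42, -0.292], [0.421, -0.222]]
bottle,tape [ 0.653 -0.382  0.   ] [ 0.419 -0.025  0.03 ]
otherdrifts [ 0.397 -0.17   0.15 ] [ 0.556 -0.268  0.17 ]
```

Call:
{"api": "servo_tool", "payload": {
  "increments": [
    {"tx": 0.335, "ty": -0.167, "tz": 0.02, "grip": 0},
    {"tx": 0.335, "ty": -0.167, "tz": 0.02, "grip": 0},
    {"tx": 0.335, "ty": -0.167, "tz": 0.02, "grip": 0},
    {"tx": 0.335, "ty": -0.167, "tz": 0.02, "grip": 0},
    {"tx": 0.335, "ty": -0.167, "tz": 0.02, "grip": 0},
    {"tx": 0.335, "ty": -0.167, "tz": 0.02, "grip": 0},
    {"tx": 0.335, "ty": -0.167, "tz": 0.02, "grip": 0},
    {"tx": 0.335, "ty": -0.167, "tz": 0.02, "grip": 0}
  ],
  "force": 60
}}

```text
validation failed for argument at $.in...
```

```bash
cat >> h.py <<'E'
from scipy.spatial.transform import Rotation as Ro
def go(p,yawy=None):
    """print tool-frame increments from now to TCP p; yawy = wanted world angle of tool y (tool pointing straight down)"""
    o=manip.get_obs(); R=Ro.from_rotvec(o["orientation"]); d=R.inv().apply(np.array(p)-o["position"])
    yy=R.as_matrix()[:,1]; cur=np.arctan2(yy[1],yy[0]); a=cur if yawy is None else yawy
    y=np.array([np.cos(a),np.sin(a),0]); z=np.array([0,0,-1.]); W=Ro.from_matrix(np.c_[np.cross(y,z),y,z])
    print("t",round(o["time"],2),"pos",o["position"].round(4),"yawy",round(cur,3),"z",R.as_matrix()[:,2].round(3),"q6",o["q"][5].round(2),"w",round(o["width"],4),"ff",round(o["finger_force"],1),"F",o["ft_force"].round(1),"M",o["ft_torque"].round(2))
    print(" inc",d.round(4),"rot",(R.inv()*W).as_rotvec().round(3))
E
python3 -c "
from h import *
go([.460,-.2575,.20])"
```

```text
t 0.1 pos [ 0.2093 -0.5351  0.2306] yawy -1.198 z [-0.001  0.001 -1.   ] q6 -0.02 w 0.0854 ff 0.0 F [ 0.2 -0.2 -0. ] M [ 0.02  0.01 -0.01]
 inc [ 0.3346 -0.1672  0.0309] rot [-0.002 -0.    -0.   ]
```

Call:
{"api": "servo_tool", "payload": {
  "increments": [
    {"tx": 0.335, "ty": -0.167, "tz": 0.03, "rx": 0.0, "ry": 0.0, "rz": 0.0, "grip": 0.0},
    {"tx": 0.335, "ty": -0.167, "tz": 0.03, "rx": 0.0, "ry": 0.0, "rz": 0.0, "grip": 0.0},
    {"tx": 0.335, "ty": -0.167, "tz": 0.03, "rx": 0.0, "ry": 0.0, "rz": 0.0, "grip": 0.0},
    {"tx": 0.335, "ty": -0.167, "tz": 0.03, "rx": 0.0, "ry": 0.0, "rz": 0.0, "grip": 0.0},
    {"tx": 0.335, "ty": -0.167, "tz": 0.03, "rx": 0.0, "ry": 0.0, "rz": 0.0, "grip": 0.0},
    {"tx": 0.335, "ty": -0.167, "tz": 0.03, "rx": 0.0, "ry": 0.0, "rz": 0.0, "grip": 0.0},
    {"tx": 0.335, "ty": -0.167, "tz": 0.03, "rx": 0.0, "ry": 0.0, "rz": 0.0, "grip": 0.0},
    {"tx": 0.335, "ty": -0.167, "tz": 0.03, "rx": 0.0, "ry": 0.0, "rz": 0.0, "grip": 0.0}
  ],
  "force": 60
}}

```text
time: 0.77
position: [0.4332, -0.2873, 0.2043]
orientation: [-3.087, -0.582, 0.001]
ft_force: [1.1, -0.6, 0.9]
width: 0.0853
finger_force: 0.0
```

Call:
{"api": "servo_tool", "payload": {
  "increments": [
    {"tx": 0.036, "ty": -0.018, "tz": 0.004, "rx": 0.0, "ry": 0.0, "rz": 0.0, "grip": 0.0},
    {"tx": 0.036, "ty": -0.018, "tz": 0.004, "rx": 0.0, "ry": 0.0, "rz": 0.0, "grip": 0.0}
  ]
}}

```text
time: 0.93
position: [0.4628, -0.2541, 0.1996]
orientation: [-3.082, -0.591, -0.002]
ft_force: [-0.0, -0.3, 0.2]
width: 0.0853
finger_force: 0.0
```

Run:
```python
from h import *
S=manip.snapshot("scene")[:,:,::-1]
go([.460,-.2575,.091])
cv2.imwrite("pics/s1.png",cv2.convertScaleAbs(tile(S,200,125,100,6),alpha=1.4)); print(proj("scene",[manip.get_obs()["position"],[.46,-.2575,.15]]))
```

```text
t 0.98 pos [ 0.4609 -0.2564  0.1998] yawy -1.192 z [-0.001  0.001 -1.   ] q6 0.66 w 0.0854 ff 0.0 F [-1.7 -1.2  0.3] M [0.02 0.01 0.  ]
 inc [-0.0011  0.0008  0.1088] rot [-0.001  0.001  0.   ]
[[197.48388753 104.98317754]
 [198.4667482  121.72714299]]
```

View pics/s1.png

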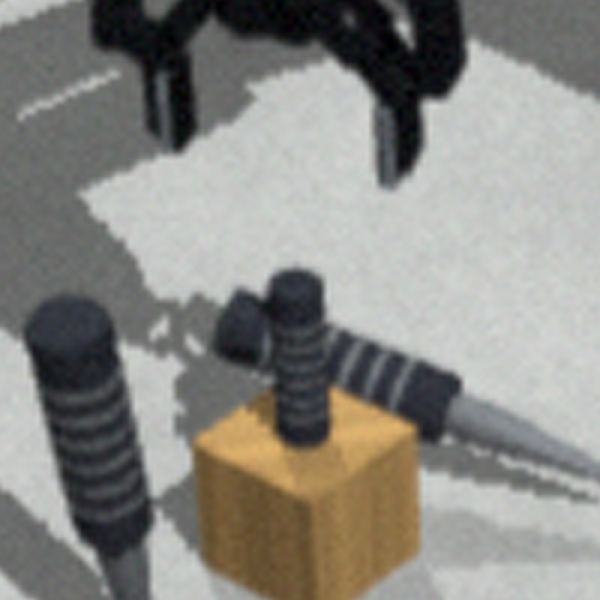

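The chosen drift still stands in its block, at crop (297,350). The look-alike behind it has toppled over at (350,370), and the left one is leaning; they were only standing on their tips. The gripper is straddling the right drift, so I'm descending.

Call:
{"api": "servo_tool", "payload": {
  "increments": [
    {"tx": -0.001, "ty": 0.001, "tz": 0.04, "rx": 0.0, "ry": 0.0, "rz": 0.0, "grip": 0.0},
    {"tx": -0.001, "ty": 0.001, "tz": 0.08, "rx": 0.0, "ry": 0.0, "rz": 0.0, "grip": 0.0},
    {"tx": -0.001, "ty": 0.001, "tz": 0.108, "rx": 0.0, "ry": 0.0, "rz": 0.0, "grip": 0.0},
    {"tx": -0.001, "ty": 0.001, "tz": 0.108, "rx": 0.0, "ry": 0.0, "rz": 0.0, "grip": 1.0},
    {"tx": -0.001, "ty": 0.001, "tz": 0.108, "rx": 0.0, "ry": 0.0, "rz": 0.0, "grip": 1.0},
    {"tx": -0.001, "ty": 0.001, "tz": 0.108, "rx": 0.0, "ry": 0.0, "rz": 0.0, "grip": 1.0},
    {"tx": -0.001, "ty": 0.001, "tz": 0.108, "rx": 0.0, "ry": 0.0, "rz": 0.0, "grip": 1.0},
    {"tx": -0.001, "ty": 0.001, "tz": 0.108, "rx": 0.0, "ry": 0.0, "rz": 0.0, "grip": 1.0}
  ],
  "force": 60
}}

```text
time: 1.65
position: [0.4596, -0.2612, 0.0948]
orientation: [3.086, 0.581, 0.004]
ft_force: [-0.6, 2.2, 3.5]
width: 0.0253
finger_force: 5.4
```

Call:
{"api": "servo_tool", "payload": {
  "increments": [
    {"tx": 0.0, "ty": 0.0, "tz": 0.0, "rx": 0.0, "ry": 0.0, "rz": 0.0, "grip": 1.0},
    {"tx": 0.0, "ty": 0.0, "tz": 0.0, "rx": 0.0, "ry": 0.0, "rz": 0.0, "grip": 1.0}
  ]
}}

```text
time: 1.82
position: [0.4595, -0.2609, 0.0947]
orientation: [3.085, 0.582, 0.004]
ft_force: [-0.9, 1.5, 6.3]
width: 0.0226
finger_force: 58.3
```

Run:
```python
from h import *
for n in("scene","top"): cv2.imwrite(f"pics/{n}2.png",manip.snapshot(n)[:,:,::-1])
go([.6715,.0918,.19],-.296)
```

```text
t 1.92 pos [ 0.4595 -0.2609  0.0947] yawy -1.198 z [ 0.003 -0.002 -1.   ] q6 0.66 w 0.0231 ff 58.3 F [-0.2  1.   7.2] M [ 0.31  0.21 -0.  ]
 inc [ 0.3261 -0.251  -0.0953] rot [ 0.003 -0.001 -0.902]
```

Call:
{"api": "servo_tool", "payload": {
  "increments": [
    {"tx": 0.0, "ty": 0.0, "tz": -0.04, "rx": 0.0, "ry": 0.0, "rz": 0.0, "grip": 1.0},
    {"tx": 0.0, "ty": 0.0, "tz": -0.08, "rx": 0.0, "ry": 0.0, "rz": 0.0, "grip": 1.0},
    {"tx": 0.0, "ty": 0.0, "tz": -0.12, "rx": 0.0, "ry": 0.0, "rz": 0.0, "grip": 1.0},
    {"tx": 0.0, "ty": 0.0, "tz": -0.15, "rx": 0.0, "ry": 0.0, "rz": 0.0, "grip": 1.0},
    {"tx": 0.03, "ty": -0.023, "tz": -0.15, "rx": 0.0, "ry": 0.0, "rz": -0.1, "grip": 1.0},
    {"tx": 0.06, "ty": -0.046, "tz": -0.15, "rx": 0.0, "ry": 0.0, "rz": -0.2, "grip": 1.0},
    {"tx": 0.09, "ty": -0.069, "tz": -0.15, "rx": 0.0, "ry": 0.0, "rz": -0.3, "grip": 1.0},
    {"tx": 0.12, "ty": -0.092, "tz": -0.15, "rx": 0.0, "ry": 0.0, "rz": -0.4, "grip": 1.0}
  ]
}}

```text
time: 2.58
position: [0.5374, -0.13, 0.2434]
orientation: [2.906, 1.19, 0.001]
ft_force: [0.6, -0.5, -2.1]
width: 0.0227
finger_force: 59.9
```

Run:
```python
from h import *
go([.6715,.0918,.22],-.296)
```

```text
t 2.58 pos [ 0.5374 -0.13    0.2434] yawy -0.794 z [ 0.001 -0.001 -1.   ] q6 0.54 w 0.0227 ff 59.9 F [ 0.6 -0.5 -2.1] M [-0.02 -0.02 -0.01]
 inc [ 0.2511 -0.0642  0.0234] rot [ 0.001 -0.    -0.498]
```

Call:
{"api": "servo_tool", "payload": {
  "increments": [
    {"tx": 0.036, "ty": -0.009, "tz": 0.0, "rx": 0.0, "ry": 0.0, "rz": -0.08, "grip": 1.0},
    {"tx": 0.072, "ty": -0.018, "tz": 0.0, "rx": 0.0, "ry": 0.0, "rz": -0.16, "grip": 1.0},
    {"tx": 0.108, "ty": -0.028, "tz": 0.0, "rx": 0.0, "ry": 0.0, "rz": -0.24, "grip": 1.0},
    {"tx": 0.144, "ty": -0.037, "tz": 0.0, "rx": 0.0, "ry": 0.0, "rz": -0.32, "grip": 1.0},
    {"tx": 0.18, "ty": -0.046, "tz": 0.0, "rx": 0.0, "ry": 0.0, "rz": -0.4, "grip": 1.0},
    {"tx": 0.216, "ty": -0.055, "tz": 0.0, "rx": 0.0, "ry": 0.0, "rz": -0.48, "grip": 1.0},
    {"tx": 0.25, "ty": -0.064, "tz": 0.02, "rx": 0.0, "ry": 0.0, "rz": -0.5, "grip": 1.0},
    {"tx": 0.25, "ty": -0.064, "tz": 0.05, "rx": 0.0, "ry": 0.0, "rz": -0.5, "grip": 1.0}
  ]
}}

```text
time: 3.25
position: [0.6763, 0.0957, 0.1952]
orientation: [2.519, 1.872, 0.019]
ft_force: [0.8, -0.2, -2.6]
width: 0.0227
finger_force: 59.9
```

Call:
{"api": "servo_tool", "payload": {
  "increments": [
    {"tx": 0.0, "ty": 0.0, "tz": 0.02, "rx": 0.0, "ry": 0.0, "rz": 0.0, "grip": 1.0},
    {"tx": 0.0, "ty": 0.0, "tz": 0.02, "rx": 0.0, "ry": 0.0, "rz": 0.0, "grip": 1.0}
  ]
}}

```text
time: 3.42
position: [0.6683, 0.0896, 0.167]
orientation: [-2.521, -1.866, 0.015]
ft_force: [-1.6, -0.6, -3.7]
width: 0.0226
finger_force: 59.8
```

Run:
```python
from h import *
S=manip.snapshot("scene")[:,:,::-1];T=manip.snapshot("top")[:,:,::-1]
cv2.imwrite("pics/scene3.png",S);cv2.imwrite("pics/top3.png",T)
go([.6715,.0918,.17],-.296)
p=manip.get_obs()["position"]; print(proj("scene",[p,p-[0,0,.0847],[.6676,.093,.068]]))
cv2.imwrite("pics/s3.png",np.hstack([cv2.convertScaleAbs(tile(S,263,245,50,8),alpha=1.5),cv2.convertScaleAbs(tile(T,213,165,50,8),alpha=1.5)]))
```

```text
t 3.52 pos [0.6711 0.0891 0.1725] yawy -0.298 z [-0.001 -0.    -1.   ] q6 0.41 w 0.0226 ff 59.8 F [-0.3 -0.1 -1.5] M [ 0.02  0.   -0.03]
 inc [ 0.0027 -0.0005  0.0025] rot [-0.001  0.001 -0.002]
[[261.5192753  221.26698872]
 [260.2262415  250.62927395]
 [262.48027978 256.88230351]]
```

View pics/s3.png

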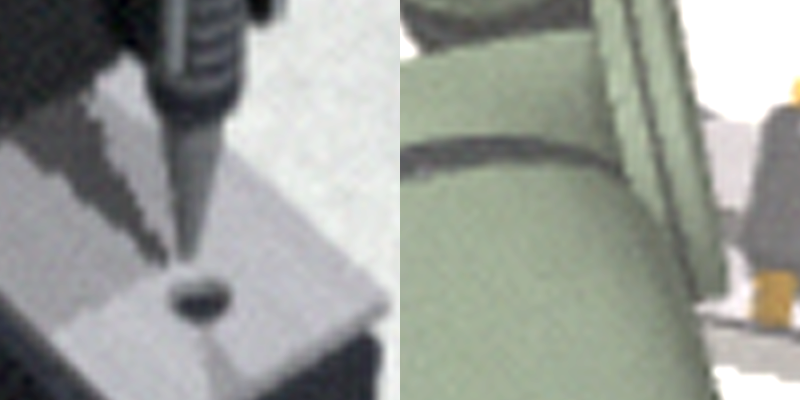

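The tip shows at crop (183,263), just short of and up-image from the hole at (201,300), with the column as predicted. I'll nudge into the lens between the holes and lower slowly.

Call:
{"api": "servo_tool", "payload": {
  "increments": [
    {"tx": 0.0, "ty": 0.0, "tz": 0.0, "rx": 0.0, "ry": 0.0, "rz": 0.0, "grip": 1.0},
    {"tx": 0.0, "ty": 0.0, "tz": 0.0, "rx": 0.0, "ry": 0.0, "rz": 0.0, "grip": 1.0}
  ]
}}

```text
time: 3.68
position: [0.6724, 0.0888, 0.1752]
orientation: [2.525, 1.865, 0.006]
ft_force: [0.2, -0.2, -3.0]
width: 0.0228
finger_force: 59.8
```

Run:
```python
from h import *
go([.671,.092,.17],-.296)
```

```text
t 3.68 pos [0.6724 0.0888 0.1752] yawy -0.299 z [ 0.004  0.    -1.   ] q6 0.41 w 0.0228 ff 59.8 F [ 0.2 -0.2 -3. ] M [-0.01  0.02  0.02]
 inc [ 0.0026 -0.0023  0.0052] rot [ 0.004 -0.002 -0.003]
```

Call:
{"api": "servo_tool", "payload": {
  "increments": [
    {"tx": 0.0025, "ty": -0.0015, "tz": 0.003, "rx": 0.0, "ry": 0.0, "rz": 0.0, "grip": 1.0},
    {"tx": 0.0025, "ty": -0.0015, "tz": 0.006, "rx": 0.0, "ry": 0.0, "rz": 0.0, "grip": 1.0},
    {"tx": 0.0025, "ty": -0.0015, "tz": 0.009, "rx": 0.0, "ry": 0.0, "rz": 0.0, "grip": 1.0},
    {"tx": 0.0025, "ty": -0.0015, "tz": 0.012, "rx": 0.0, "ry": 0.0, "rz": 0.0, "grip": 1.0},
    {"tx": 0.0025, "ty": -0.0015, "tz": 0.012, "rx": 0.0, "ry": 0.0, "rz": 0.0, "grip": 1.0},
    {"tx": 0.0025, "ty": -0.0015, "tz": 0.012, "rx": 0.0, "ry": 0.0, "rz": 0.0, "grip": 1.0}
  ]
}}

```text
time: 4.18
position: [0.6705, 0.0919, 0.1603]
orientation: [-2.526, -1.867, 0.001]
ft_force: [0.5, 0.2, -2.2]
width: 0.0225
finger_force: 59.8
```

Run:
```python
from h import *
S=manip.snapshot("scene")[:,:,::-1]
go([.671,.092,.15],-.296)
cv2.imwrite("pics/s4.png",cv2.convertScaleAbs(tile(S,262,250,40,12),alpha=1.5))
```

```text
t 4.23 pos [0.6707 0.092  0.1605] yawy -0.298 z [-0. -0. -1.] q6 0.42 w 0.0225 ff 59.8 F [-0.4  0.  -1.3] M [ 0.03 -0.03 -0.03]
 inc [0.0001 0.0003 0.0105] rot [-0.     0.    -0.002]
```

View pics/s4.png

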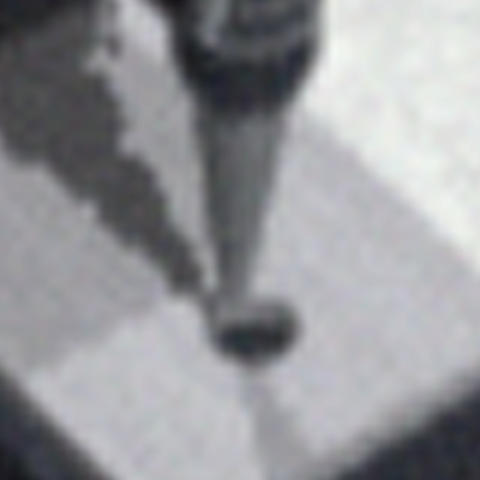

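The tip is at crop (235,300) and the hole centre at (254,330). Allowing for about 8 mm of height, the tip is over the lens between the holes, so I'm lowering with a small correction.

Call:
{"api": "servo_tool", "payload": {
  "increments": [
    {"tx": 0.001, "ty": 0.0005, "tz": 0.004, "rx": 0.0, "ry": 0.0, "rz": 0.0, "grip": 1.0},
    {"tx": 0.001, "ty": 0.0005, "tz": 0.008, "rx": 0.0, "ry": 0.0, "rz": 0.0, "grip": 1.0},
    {"tx": 0.001, "ty": 0.0005, "tz": 0.012, "rx": 0.0, "ry": 0.0, "rz": 0.0, "grip": 1.0},
    {"tx": 0.001, "ty": 0.0005, "tz": 0.015, "rx": 0.0, "ry": 0.0, "rz": 0.0, "grip": 1.0},
    {"tx": 0.001, "ty": 0.0005, "tz": 0.015, "rx": 0.0, "ry": 0.0, "rz": 0.0, "grip": 1.0}
  ]
}}

```text
time: 4.65
position: [0.6708, 0.0927, 0.1444]
orientation: [-2.526, -1.867, 0.003]
ft_force: [-0.2, -0.3, -2.4]
width: 0.0226
finger_force: 59.8
```

Call:
{"api": "servo_tool", "payload": {
  "increments": [
    {"tx": 0.0, "ty": 0.0, "tz": 0.003, "rx": 0.0, "ry": 0.0, "rz": 0.0, "grip": 1.0},
    {"tx": 0.0, "ty": 0.0, "tz": 0.006, "rx": 0.0, "ry": 0.0, "rz": 0.0, "grip": 1.0},
    {"tx": 0.0, "ty": 0.0, "tz": 0.006, "rx": 0.0, "ry": 0.0, "rz": 0.0, "grip": 1.0}
  ]
}}

```text
time: 4.9
position: [0.671, 0.0928, 0.1389]
orientation: [-2.526, -1.867, 0.002]
ft_force: [-0.2, 0.1, -2.8]
width: 0.0224
finger_force: 59.8
```

Run:
```python
from h import *
go([.671,.092,.15],-.296)
```

```text
t 4.9 pos [0.671  0.0928 0.1389] yawy -0.298 z [-0.001 -0.    -1.   ] q6 0.42 w 0.0224 ff 59.8 F [-0.2  0.1 -2.8] M [-0.01  0.    0.02]
 inc [-0.0008  0.0002 -0.0111] rot [-0.001  0.001 -0.002]
```

Call:
{"api": "servo_tool", "payload": {
  "increments": [
    {"tx": 0.0, "ty": 0.0, "tz": 0.003, "rx": 0.0, "ry": 0.0, "rz": 0.0, "grip": 1.0},
    {"tx": 0.0, "ty": 0.0, "tz": 0.006, "rx": 0.0, "ry": 0.0, "rz": 0.0, "grip": 1.0},
    {"tx": 0.0, "ty": 0.0, "tz": 0.009, "rx": 0.0, "ry": 0.0, "rz": 0.0, "grip": 1.0},
    {"tx": 0.0, "ty": 0.0, "tz": 0.012, "rx": 0.0, "ry": 0.0, "rz": 0.0, "grip": 1.0},
    {"tx": 0.0, "ty": 0.0, "tz": 0.012, "rx": 0.0, "ry": 0.0, "rz": 0.0, "grip": 1.0}
  ]
}}

```text
time: 5.32
position: [0.6708, 0.0928, 0.1267]
orientation: [-2.526, -1.867, 0.002]
ft_force: [-2.1, 0.7, -3.1]
width: 0.0225
finger_force: 59.9
```

Call:
{"api": "servo_tool", "payload": {
  "increments": [
    {"tx": 0.0, "ty": 0.0, "tz": 0.003, "rx": 0.0, "ry": 0.0, "rz": 0.0, "grip": 1.0},
    {"tx": 0.0, "ty": 0.0, "tz": 0.006, "rx": 0.0, "ry": 0.0, "rz": 0.0, "grip": 1.0},
    {"tx": 0.0, "ty": 0.0, "tz": 0.006, "rx": 0.0, "ry": 0.0, "rz": 0.0, "grip": 1.0}
  ]
}}

```text
time: 5.57
position: [0.6713, 0.0927, 0.1209]
orientation: [-2.527, -1.867, 0.001]
ft_force: [-2.1, 0.1, -2.3]
width: 0.0227
finger_force: 59.9
```

Run:
```python
from h import *
go([.6725,.0915,.10],-.296)
```

```text
t 5.57 pos [0.6713 0.0927 0.1209] yawy -0.298 z [-0.001 -0.    -1.   ] q6 0.42 w 0.0227 ff 59.9 F [-2.1  0.1 -2.3] M [0.08 0.35 0.01]
 inc [-0.0007  0.0015  0.0209] rot [-0.     0.    -0.002]
```

Call:
{"api": "servo_tool", "payload": {
  "increments": [
    {"tx": 0.0, "ty": 0.0005, "tz": 0.003, "rx": 0.0, "ry": 0.0, "rz": 0.0, "grip": 1.0},
    {"tx": 0.0, "ty": 0.001, "tz": 0.006, "rx": 0.0, "ry": 0.0, "rz": 0.0, "grip": 1.0},
    {"tx": 0.0, "ty": 0.0015, "tz": 0.009, "rx": 0.0, "ry": 0.0, "rz": 0.0, "grip": 1.0},
    {"tx": 0.0, "ty": 0.0015, "tz": 0.01, "rx": 0.0, "ry": 0.0, "rz": 0.0, "grip": 1.0},
    {"tx": 0.0, "ty": 0.0015, "tz": 0.01, "rx": 0.0, "ry": 0.0, "rz": 0.0, "grip": 1.0}
  ]
}}

```text
time: 5.98
position: [0.6727, 0.0922, 0.111]
orientation: [-2.526, -1.867, 0.001]
ft_force: [-2.2, -0.9, -3.2]
width: 0.0225
finger_force: 59.9
```

Run:
```python
from h import *
go([.6725,.0915,.10],-.296)
```

```text
t 5.98 pos [0.6727 0.0922 0.111 ] yawy -0.298 z [-0.001 -0.    -1.   ] q6 0.42 w 0.0225 ff 59.9 F [-2.2 -0.9 -3.2] M [-0.09  0.45  0.03]
 inc [-0.0007  0.      0.011 ] rot [-0.001  0.001 -0.002]
```

Call:
{"api": "servo_tool", "payload": {
  "increments": [
    {"tx": 0.0, "ty": 0.0003, "tz": 0.002, "rx": 0.0, "ry": 0.0, "rz": 0.0, "grip": 1.0},
    {"tx": 0.0, "ty": 0.0005, "tz": 0.004, "rx": 0.0, "ry": 0.0, "rz": 0.0, "grip": 1.0},
    {"tx": 0.0, "ty": 0.0005, "tz": 0.006, "rx": 0.0, "ry": 0.0, "rz": 0.0, "grip": 1.0},
    {"tx": 0.0, "ty": 0.0005, "tz": 0.008, "rx": 0.0, "ry": 0.0, "rz": 0.0, "grip": 1.0},
    {"tx": 0.0, "ty": 0.0005, "tz": 0.008, "rx": 0.0, "ry": 0.0, "rz": 0.0, "grip": 1.0},
    {"tx": 0.0, "ty": 0.0005, "tz": 0.008, "rx": 0.0, "ry": 0.0, "rz": 0.0, "grip": 1.0}
  ]
}}

```text
time: 6.48
position: [0.6733, 0.092, 0.1031]
orientation: [2.526, 1.867, -0.001]
ft_force: [-0.5, -0.7, -4.0]
width: 0.0224
finger_force: 59.9
```

Run:
```python
from h import *
go([.6725,.0915,.0927],-.296)
```

```text
t 6.48 pos [0.6733 0.092  0.1031] yawy -0.298 z [-0.    -0.001 -1.   ] q6 0.42 w 0.0224 ff 59.9 F [-0.5 -0.7 -4. ] M [-0.3  0.4 -0. ]
 inc [-0.0007 -0.0006  0.0104] rot [-0.     0.001 -0.002]
```

Call:
{"api": "servo_tool", "payload": {
  "increments": [
    {"tx": 0.0, "ty": 0.0, "tz": 0.002, "rx": 0.0, "ry": 0.0, "rz": 0.0, "grip": 1.0},
    {"tx": 0.0, "ty": 0.0, "tz": 0.004, "rx": 0.0, "ry": 0.0, "rz": 0.0, "grip": 1.0},
    {"tx": 0.0, "ty": 0.0, "tz": 0.006, "rx": 0.0, "ry": 0.0, "rz": 0.0, "grip": 1.0},
    {"tx": 0.0, "ty": 0.0, "tz": 0.008, "rx": 0.0, "ry": 0.0, "rz": 0.0, "grip": 1.0},
    {"tx": 0.0, "ty": 0.0, "tz": 0.009, "rx": 0.0, "ry": 0.0, "rz": 0.0, "grip": 1.0},
    {"tx": 0.0, "ty": 0.0, "tz": 0.009, "rx": 0.0, "ry": 0.0, "rz": 0.0, "grip": 1.0}
  ]
}}

```text
time: 6.98
position: [0.6733, 0.0921, 0.0943]
orientation: [2.526, 1.867, -0.001]
ft_force: [-2.9, -3.0, -1.9]
width: 0.0225
finger_force: 59.9
```

Run:
```python
from h import *
go([.6725,.0915,.0927],-.296)
S=manip.snapshot("scene")[:,:,::-1]; cv2.imwrite("pics/s5.png",cv2.convertScaleAbs(tile(S,262,250,60,8),alpha=1.5))
```

```text
t 6.98 pos [0.6733 0.0921 0.0943] yawy -0.298 z [-0. -0. -1.] q6 0.42 w 0.0225 ff 59.9 F [-2.9 -3.  -1.9] M [-0.43  0.44 -0.01]
 inc [-0.0008 -0.0006  0.0016] rot [-0.     0.    -0.002]
```

View pics/s5.png

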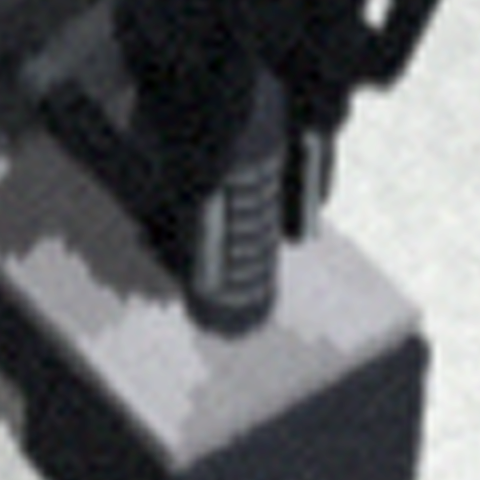

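The collar is about 1–2 mm off the plate at crop (232,325), and the holes are spanned. One last small push.

Call:
{"api": "servo_tool", "payload": {
  "increments": [
    {"tx": -0.0005, "ty": 0.0, "tz": 0.001, "rx": 0.0, "ry": 0.0, "rz": 0.0, "grip": 1.0},
    {"tx": -0.0005, "ty": 0.0, "tz": 0.002, "rx": 0.0, "ry": 0.0, "rz": 0.0, "grip": 1.0},
    {"tx": -0.0005, "ty": 0.0, "tz": 0.003, "rx": 0.0, "ry": 0.0, "rz": 0.0, "grip": 1.0},
    {"tx": -0.0005, "ty": 0.0, "tz": 0.003, "rx": 0.0, "ry": 0.0, "rz": 0.0, "grip": 1.0}
  ]
}}

```text
time: 7.37
position: [0.6736, 0.0918, 0.0928]
orientation: [2.526, 1.866, 0.002]
ft_force: [-2.5, -1.7, 5.1]
width: 0.0227
finger_force: 60.6
```

Run:
```python
from h import *
go([.6733,.0921,.255],-.296)
```

```text
t 7.37 pos [0.6736 0.0918 0.0928] yawy -0.298 z [ 0.001  0.    -1.   ] q6 0.42 w 0.0227 ff 60.6 F [-2.5 -1.7  5.1] M [-0.38  0.72 -0.04]
 inc [ 0.0003 -0.0002 -0.1622] rot [ 0.001 -0.001 -0.002]
```

Call:
{"api": "servo_tool", "payload": {
  "increments": [
    {"tx": 0.0, "ty": 0.0, "tz": -0.01, "rx": 0.0, "ry": 0.0, "rz": 0.0, "grip": 1.0},
    {"tx": 0.0, "ty": 0.0, "tz": -0.025, "rx": 0.0, "ry": 0.0, "rz": 0.0, "grip": 1.0},
    {"tx": 0.0, "ty": 0.0, "tz": -0.04, "rx": 0.0, "ry": 0.0, "rz": 0.0, "grip": 1.0},
    {"tx": 0.0, "ty": 0.0, "tz": -0.06, "rx": 0.0, "ry": 0.0, "rz": 0.0, "grip": 1.0},
    {"tx": 0.0, "ty": 0.0, "tz": -0.09, "rx": 0.0, "ry": 0.0, "rz": 0.0, "grip": 1.0},
    {"tx": 0.0, "ty": 0.0, "tz": -0.12, "rx": 0.0, "ry": 0.0, "rz": 0.0, "grip": 1.0},
    {"tx": 0.0, "ty": 0.0, "tz": -0.155, "rx": 0.0, "ry": 0.0, "rz": 0.0, "grip": 1.0},
    {"tx": 0.0, "ty": 0.0, "tz": -0.155, "rx": 0.0, "ry": 0.0, "rz": 0.0, "grip": 1.0}
  ]
}}

```text
time: 8.03
position: [0.6775, 0.0929, 0.2558]
orientation: [2.52, 1.862, 0.026]
ft_force: [1.4, -0.2, -1.5]
width: 0.0226
finger_force: 60.0
```

Run:
```python
from h import *
S=manip.snapshot("scene")[:,:,::-1]; cv2.imwrite("pics/scene6.png",S)
go([.4595,-.2609,.245],-1.198)
cv2.imwrite("pics/s6.png",cv2.convertScaleAbs(cv2.resize(S[80:300,120:340],None,fx=2.7,fy=2.7,interpolation=cv2.INTER_CUBIC),alpha=1.4))
```

```text
t 8.08 pos [0.6762 0.0927 0.2522] yawy -0.298 z [ 0.013  0.002 -1.   ] q6 0.42 w 0.0225 ff 60.0 F [-0.1  0.5 -3.1] M [ 0.01 -0.04 -0.03]
 inc [-0.4016 -0.1035  0.0036] rot [ 0.008 -0.011  0.9  ]
```

View pics/s6.png

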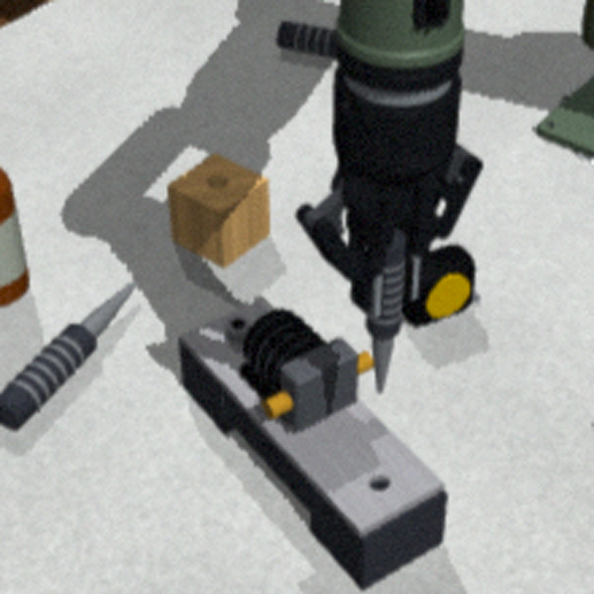

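The picture shows the drift clear of the plate, a clean round hole at (380,483), the empty block hole at (219,181), and the other drift lying away to the left. I'm returning the drift.

Call:
{"api": "servo_tool", "payload": {
  "increments": [
    {"tx": -0.036, "ty": -0.0094, "tz": 0.0, "rx": 0.0, "ry": 0.0, "rz": 0.08, "grip": 1.0},
    {"tx": -0.072, "ty": -0.0188, "tz": 0.0, "rx": 0.0, "ry": 0.0, "rz": 0.16, "grip": 1.0},
    {"tx": -0.108, "ty": -0.028, "tz": 0.0, "rx": 0.0, "ry": 0.0, "rz": 0.24, "grip": 1.0},
    {"tx": -0.144, "ty": -0.0376, "tz": 0.0, "rx": 0.0, "ry": 0.0, "rz": 0.32, "grip": 1.0},
    {"tx": -0.18, "ty": -0.047, "tz": 0.0, "rx": 0.0, "ry": 0.0, "rz": 0.4, "grip": 1.0},
    {"tx": -0.216, "ty": -0.056, "tz": 0.0, "rx": 0.0, "ry": 0.0, "rz": 0.48, "grip": 1.0},
    {"tx": -0.252, "ty": -0.066, "tz": 0.0, "rx": 0.0, "ry": 0.0, "rz": 0.56, "grip": 1.0},
    {"tx": -0.288, "ty": -0.075, "tz": 0.0, "rx": 0.0, "ry": 0.0, "rz": 0.64, "grip": 1.0}
  ]
}}

```text
time: 8.75
position: [0.5157, -0.1624, 0.2455]
orientation: [-2.987, -0.972, 0.0]
ft_force: [0.7, -0.5, -3.7]
width: 0.023
finger_force: 59.8
```

Run:
```python
from h import *
go([.4595,-.260,.20],-1.198)
print(ray("scene",(201.0,146.8),.07))
```

```text
t 8.75 pos [ 0.5157 -0.1624  0.2455] yawy -0.942 z [-0.     0.001 -1.   ] q6 0.61 w 0.023 ff 59.8 F [ 0.7 -0.5 -3.7] M [-0.07 -0.01  0.02]
 inc [-0.1029  0.0458  0.0454] rot [-0.001 -0.     0.256]
[ 0.45690114 -0.25695653  0.07      ]
```

Call:
{"api": "servo_tool", "payload": {
  "increments": [
    {"tx": -0.034, "ty": 0.015, "tz": 0.0, "rx": 0.0, "ry": 0.0, "rz": 0.085, "grip": 1.0},
    {"tx": -0.068, "ty": 0.03, "tz": 0.01, "rx": 0.0, "ry": 0.0, "rz": 0.17, "grip": 1.0},
    {"tx": -0.103, "ty": 0.0455, "tz": 0.03, "rx": 0.0, "ry": 0.0, "rz": 0.256, "grip": 1.0},
    {"tx": -0.103, "ty": 0.0455, "tz": 0.06, "rx": 0.0, "ry": 0.0, "rz": 0.256, "grip": 1.0},
    {"tx": -0.103, "ty": 0.0455, "tz": 0.07, "rx": 0.0, "ry": 0.0, "rz": 0.256, "grip": 1.0},
    {"tx": -0.103, "ty": 0.0455, "tz": 0.07, "rx": 0.0, "ry": 0.0, "rz": 0.256, "grip": 1.0},
    {"tx": -0.103, "ty": 0.0455, "tz": 0.07, "rx": 0.0, "ry": 0.0, "rz": 0.256, "grip": 1.0},
    {"tx": -0.103, "ty": 0.0455, "tz": 0.07, "rx": 0.0, "ry": 0.0, "rz": 0.256, "grip": 1.0}
  ]
}}

```text
time: 9.42
position: [0.4624, -0.2587, 0.1778]
orientation: [3.084, 0.591, 0.003]
ft_force: [-0.7, 0.9, -1.9]
width: 0.0225
finger_force: 59.8
```

Run:
```python
from h import *
S=manip.snapshot("scene")[:,:,::-1]
go([.4592,-.2597,.0955],-1.198)
cv2.imwrite("pics/s7.png",cv2.convertScaleAbs(tile(S,200,140,50,10),alpha=1.5))
```

```text
t 9.47 pos [ 0.4624 -0.2587  0.1781] yawy -1.192 z [ 0.003 -0.001 -1.   ] q6 0.66 w 0.0228 ff 59.8 F [-0.5  0.1 -2.4] M [-0.03  0.01 -0.03]
 inc [-0.0035 -0.0005  0.0826] rot [ 0.002 -0.002  0.006]
```

View pics/s7.png

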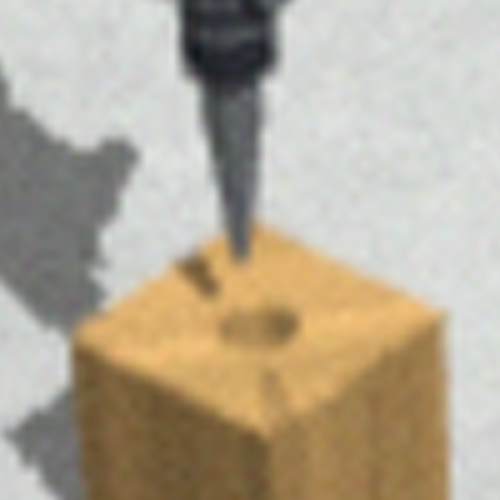

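The tip is at crop (241,258) and the hole at (259,325). Allowing for about 23 mm of height, the tip is 3–4 mm off in x, so I'm correcting and lowering.

Call:
{"api": "servo_tool", "payload": {
  "increments": [
    {"tx": -0.003, "ty": -0.0014, "tz": 0.0, "rx": 0.0, "ry": 0.0, "rz": 0.0, "grip": 1.0},
    {"tx": -0.003, "ty": -0.0014, "tz": 0.01, "rx": 0.0, "ry": 0.0, "rz": 0.0, "grip": 1.0},
    {"tx": -0.003, "ty": -0.0014, "tz": 0.02, "rx": 0.0, "ry": 0.0, "rz": 0.0, "grip": 1.0},
    {"tx": -0.003, "ty": -0.0014, "tz": 0.03, "rx": 0.0, "ry": 0.0, "rz": 0.0, "grip": 1.0},
    {"tx": -0.003, "ty": -0.0014, "tz": 0.04, "rx": 0.0, "ry": 0.0, "rz": 0.0, "grip": 1.0},
    {"tx": -0.003, "ty": -0.0014, "tz": 0.05, "rx": 0.0, "ry": 0.0, "rz": 0.0, "grip": 1.0},
    {"tx": -0.003, "ty": -0.0014, "tz": 0.055, "rx": 0.0, "ry": 0.0, "rz": 0.0, "grip": 1.0},
    {"tx": -0.003, "ty": -0.0014, "tz": 0.055, "rx": 0.0, "ry": 0.0, "rz": 0.0, "grip": 1.0}
  ]
}}

```text
time: 10.13
position: [0.4566, -0.2584, 0.1198]
orientation: [-3.084, -0.588, 0.004]
ft_force: [-0.4, 0.3, -2.2]
width: 0.0226
finger_force: 59.8
```

Run:
```python
from h import *
go([.4592,-.2590,.0955],-1.198)
```

```text
t 10.13 pos [ 0.4566 -0.2584  0.1198] yawy -1.194 z [-0.003  0.002 -1.   ] q6 0.66 w 0.0226 ff 59.8 F [-0.4  0.3 -2.2] M [0.07 0.01 0.04]
 inc [0.0023 0.0015 0.0243] rot [-0.003  0.002  0.004]
```

Call:
{"api": "servo_tool", "payload": {
  "increments": [
    {"tx": 0.001, "ty": 0.0005, "tz": 0.007, "rx": 0.0, "ry": 0.0, "rz": 0.0, "grip": 1.0},
    {"tx": 0.001, "ty": 0.0005, "tz": 0.014, "rx": 0.0, "ry": 0.0, "rz": 0.0, "grip": 1.0},
    {"tx": 0.001, "ty": 0.0005, "tz": 0.02, "rx": 0.0, "ry": 0.0, "rz": 0.0, "grip": 1.0},
    {"tx": 0.001, "ty": 0.0005, "tz": 0.024, "rx": 0.0, "ry": 0.0, "rz": 0.0, "grip": 1.0},
    {"tx": 0.001, "ty": 0.0005, "tz": 0.025, "rx": 0.0, "ry": 0.0, "rz": 0.0, "grip": 1.0},
    {"tx": 0.001, "ty": 0.0005, "tz": 0.025, "rx": 0.0, "ry": 0.0, "rz": 0.0, "grip": 1.0}
  ]
}}

```text
time: 10.63
position: [0.4584, -0.259, 0.0963]
orientation: [-3.086, -0.588, 0.001]
ft_force: [-0.5, -0.7, -1.7]
width: 0.0227
finger_force: 59.8
```

Run:
```python
from h import *
go([.4592,-.2590,.0945],-1.198)
```

```text
t 10.63 pos [ 0.4584 -0.259   0.0963] yawy -1.194 z [-0.001  0.    -1.   ] q6 0.66 w 0.0227 ff 59.8 F [-0.5 -0.7 -1.7] M [-0.   -0.03  0.02]
 inc [0.0007 0.0003 0.0018] rot [-0.     0.     0.004]
```

Nearly down. I'll lower 2 mm more, release, and rise.

Call:
{"api": "servo_tool", "payload": {
  "increments": [
    {"tx": 0.0, "ty": 0.0, "tz": 0.002, "rx": 0.0, "ry": 0.0, "rz": 0.0, "grip": 1.0},
    {"tx": 0.0, "ty": 0.0, "tz": 0.002, "rx": 0.0, "ry": 0.0, "rz": 0.0, "grip": 1.0},
    {"tx": 0.0, "ty": 0.0, "tz": 0.002, "rx": 0.0, "ry": 0.0, "rz": 0.0, "grip": 0.6},
    {"tx": 0.0, "ty": 0.0, "tz": 0.002, "rx": 0.0, "ry": 0.0, "rz": 0.0, "grip": 0.3},
    {"tx": 0.0, "ty": 0.0, "tz": 0.002, "rx": 0.0, "ry": 0.0, "rz": 0.0, "grip": 0.2},
    {"tx": 0.0, "ty": 0.0, "tz": 0.002, "rx": 0.0, "ry": 0.0, "rz": 0.0, "grip": 0.2},
    {"tx": 0.0, "ty": 0.0, "tz": 0.002, "rx": 0.0, "ry": 0.0, "rz": 0.0, "grip": 0.2},
    {"tx": 0.0, "ty": 0.0, "tz": 0.002, "rx": 0.0, "ry": 0.0, "rz": 0.0, "grip": 0.2}
  ]
}}

```text
time: 11.3
position: [0.4587, -0.2591, 0.0948]
orientation: [3.086, 0.588, 0.0]
ft_force: [-0.5, -0.6, -0.2]
width: 0.0683
finger_force: 0.0
```

Call:
{"api": "servo_tool", "payload": {
  "increments": [
    {"tx": 0.0, "ty": 0.0, "tz": -0.03, "rx": 0.0, "ry": 0.0, "rz": 0.0, "grip": 0.2},
    {"tx": 0.0, "ty": 0.0, "tz": -0.07, "rx": 0.0, "ry": 0.0, "rz": 0.0, "grip": 0.2},
    {"tx": 0.0, "ty": 0.0, "tz": -0.11, "rx": 0.0, "ry": 0.0, "rz": 0.0, "grip": 0.2},
    {"tx": 0.0, "ty": 0.0, "tz": -0.12, "rx": 0.0, "ry": 0.0, "rz": 0.0, "grip": 0.2}
  ]
}}

```text
time: 11.63
position: [0.4613, -0.2606, 0.2211]
orientation: [3.078, 0.587, 0.013]
ft_force: [0.6, -0.5, 0.5]
width: 0.0683
finger_force: 0.0
```

Run:
```python
from h import *
S=manip.snapshot("scene")[:,:,::-1]; T=manip.snapshot("top")[:,:,::-1]
cv2.imwrite("pics/scene8.png",S);cv2.imwrite("pics/top8.png",T)
go([.439,.234,.215],-1.198)
f=lambda i: cv2.convertScaleAbs(i,alpha=1.5)
cv2.imwrite("pics/s8.png",np.vstack([np.hstack([f(tile(S,200,140,50,6)),f(tile(S,373,234,40,10)[50:350,:400])]),np.hstack([f(tile(T,213,164,50,6)),f(tile(T,173,242,40,10)[50:350])])]))
```

```text
t 11.73 pos [ 0.46   -0.2599  0.2176] yawy -1.194 z [ 0.006 -0.004 -1.   ] q6 0.66 w 0.0681 ff 0.0 F [ 0.1 -0.  -0.2] M [-0.01  0.01  0.05]
 inc [ 0.1622 -0.467   0.0007] rot [ 0.005 -0.004  0.004]
```

View pics/s8.png

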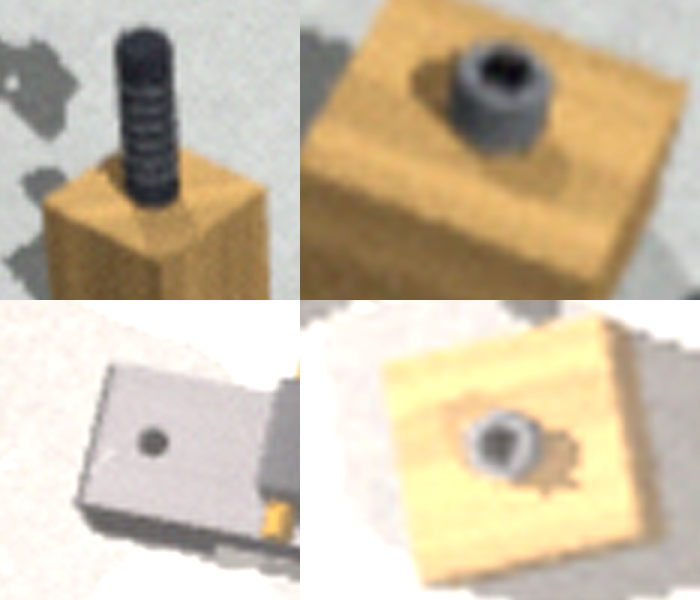

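The drift stands upright in its block at crop (150,120). The plate hole is now at top (213,162), in line. Bolt head top is at scene (372.9,225.4) and top (172.8,241.1), giving about (0.4385, 0.234). I'm going to the bolt.

Call:
{"api": "servo_tool", "payload": {
  "increments": [
    {"tx": 0.0135, "ty": -0.039, "tz": 0.0, "rx": 0.0, "ry": 0.0, "rz": -0.075, "grip": 0.2},
    {"tx": 0.027, "ty": -0.078, "tz": 0.0, "rx": 0.0, "ry": 0.0, "rz": -0.15, "grip": 0.2},
    {"tx": 0.0405, "ty": -0.117, "tz": 0.0, "rx": 0.0, "ry": 0.0, "rz": -0.225, "grip": 0.2},
    {"tx": 0.054, "ty": -0.156, "tz": 0.0, "rx": 0.0, "ry": 0.0, "rz": -0.3, "grip": 0.2},
    {"tx": 0.0675, "ty": -0.195, "tz": 0.0, "rx": 0.0, "ry": 0.0, "rz": -0.375, "grip": 0.2},
    {"tx": 0.081, "ty": -0.234, "tz": 0.0, "rx": 0.0, "ry": 0.0, "rz": -0.45, "grip": 0.2},
    {"tx": 0.0945, "ty": -0.273, "tz": 0.0, "rx": 0.0, "ry": 0.0, "rz": -0.525, "grip": 0.2},
    {"tx": 0.108, "ty": -0.312, "tz": 0.0, "rx": 0.0, "ry": 0.0, "rz": -0.6, "grip": 0.2}
  ]
}}

```text
time: 12.4
position: [0.4425, 0.0725, 0.2128]
orientation: [-2.771, -1.478, 0.005]
ft_force: [0.5, -1.3, -0.2]
width: 0.0684
finger_force: 0.0
```

Run:
```python
from h import *
print(tri((372.85,225.35),(172.75,241.05)), ray("top",(213.1,162.1),.068))
go([.4385,.2337,.12],-.296)
```

```text
(array([0.4374, 0.2333, 0.0621]), array([-0.1, -0. , -0.1,  0.1])) [0.67411981 0.09037437 0.068     ]
t 12.4 pos [0.4425 0.0725 0.2128] yawy -0.59 z [-0.003 -0.001 -1.   ] q6 0.73 w 0.0684 ff 0.0 F [ 0.5 -1.3 -0.2] M [ 0.02 -0.02 -0.01]
 inc [ 0.1319 -0.0928  0.0927] rot [-0.003  0.002 -0.294]
```

Call:
{"api": "servo_tool", "payload": {
  "increments": [
    {"tx": 0.033, "ty": -0.023, "tz": 0.0, "rx": 0.0, "ry": 0.0, "rz": -0.073, "grip": 0.2},
    {"tx": 0.066, "ty": -0.046, "tz": 0.0, "rx": 0.0, "ry": 0.0, "rz": -0.147, "grip": 0.2},
    {"tx": 0.099, "ty": -0.069, "tz": 0.0, "rx": 0.0, "ry": 0.0, "rz": -0.22, "grip": 0.2},
    {"tx": 0.132, "ty": -0.093, "tz": 0.0, "rx": 0.0, "ry": 0.0, "rz": -0.294, "grip": 0.2},
    {"tx": 0.132, "ty": -0.093, "tz": 0.04, "rx": 0.0, "ry": 0.0, "rz": -0.294, "grip": 0.2},
    {"tx": 0.132, "ty": -0.093, "tz": 0.08, "rx": 0.0, "ry": 0.0, "rz": -0.294, "grip": 0.2},
    {"tx": 0.132, "ty": -0.093, "tz": 0.11, "rx": 0.0, "ry": 0.0, "rz": -0.294, "grip": 0.2},
    {"tx": 0.132, "ty": -0.093, "tz": 0.11, "rx": 0.0, "ry": 0.0, "rz": -0.294, "grip": 0.2}
  ]
}}

```text
time: 13.07
position: [0.4354, 0.2299, 0.0975]
orientation: [-2.525, -1.864, 0.026]
ft_force: [-0.9, -0.5, -0.7]
width: 0.0681
finger_force: 0.0
```

Call:
{"api": "servo_tool", "payload": {
  "increments": [
    {"tx": 0.0, "ty": 0.0, "tz": 0.0, "rx": 0.0, "ry": 0.0, "rz": 0.0, "grip": 0.2},
    {"tx": 0.0, "ty": 0.0, "tz": 0.0, "rx": 0.0, "ry": 0.0, "rz": 0.0, "grip": 0.2}
  ]
}}

```text
time: 13.23
position: [0.4417, 0.2324, 0.1053]
orientation: [2.529, 1.864, 0.002]
ft_force: [0.1, 0.2, 0.5]
width: 0.0683
finger_force: 0.0
```

Run:
```python
from h import *
go([.4378,.2338,.0485],-.296)
```

```text
t 13.23 pos [0.4417 0.2324 0.1053] yawy -0.3 z [ 0.001  0.    -1.   ] q6 0.76 w 0.0683 ff 0.0 F [0.1 0.2 0.5] M [ 0.   -0.01 -0.03]
 inc [ 0.0001 -0.0042  0.0568] rot [ 0.001 -0.001 -0.004]
```

Call:
{"api": "servo_tool", "payload": {
  "increments": [
    {"tx": 0.0, "ty": -0.003, "tz": 0.02, "rx": 0.0, "ry": 0.0, "rz": 0.0, "grip": 0.2},
    {"tx": 0.0, "ty": -0.003, "tz": 0.04, "rx": 0.0, "ry": 0.0, "rz": 0.0, "grip": 0.2},
    {"tx": 0.0, "ty": -0.003, "tz": 0.05, "rx": 0.0, "ry": 0.0, "rz": 0.0, "grip": 0.2},
    {"tx": 0.0, "ty": -0.003, "tz": 0.054, "rx": 0.0, "ry": 0.0, "rz": 0.0, "grip": 0.2},
    {"tx": 0.0, "ty": -0.003, "tz": 0.054, "rx": 0.0, "ry": 0.0, "rz": 0.0, "grip": 0.2}
  ]
}}

```text
time: 13.65
position: [0.4387, 0.2331, 0.0511]
orientation: [2.529, 1.864, 0.001]
ft_force: [-1.0, -0.3, -0.2]
width: 0.0684
finger_force: 0.0
```

Run:
```python
from h import *
go([.4378,.2338,.0490],-.296)
```

```text
t 13.65 pos [0.4387 0.2331 0.0511] yawy -0.3 z [ 0.001  0.    -1.   ] q6 0.77 w 0.0684 ff 0.0 F [-1.  -0.3 -0.2] M [ 0.04 -0.01  0.03]
 inc [ 0.0004 -0.001   0.0021] rot [ 0.001 -0.    -0.004]
```

Call:
{"api": "servo_tool", "payload": {
  "increments": [
    {"tx": 0.0, "ty": -0.001, "tz": 0.002, "rx": 0.0, "ry": 0.0, "rz": 0.0, "grip": 0.5},
    {"tx": 0.0, "ty": -0.001, "tz": 0.002, "rx": 0.0, "ry": 0.0, "rz": 0.0, "grip": 1.0},
    {"tx": 0.0, "ty": -0.001, "tz": 0.002, "rx": 0.0, "ry": 0.0, "rz": 0.0, "grip": 1.0},
    {"tx": 0.0, "ty": -0.001, "tz": 0.002, "rx": 0.0, "ry": 0.0, "rz": 0.0, "grip": 1.0},
    {"tx": 0.0, "ty": -0.001, "tz": 0.002, "rx": 0.0, "ry": 0.0, "rz": 0.0, "grip": 1.0},
    {"tx": 0.0, "ty": -0.001, "tz": 0.002, "rx": 0.0, "ry": 0.0, "rz": 0.0, "grip": 1.0},
    {"tx": 0.0, "ty": -0.001, "tz": 0.002, "rx": 0.0, "ry": 0.0, "rz": 0.0, "grip": 1.0},
    {"tx": 0.0, "ty": -0.001, "tz": 0.002, "rx": 0.0, "ry": 0.0, "rz": 0.0, "grip": 1.0}
  ],
  "force": 60
}}

```text
time: 14.32
position: [0.4376, 0.2337, 0.0496]
orientation: [2.528, 1.864, 0.002]
ft_force: [-1.6, -0.5, 5.6]
width: 0.0193
finger_force: 58.5
```

Run:
```python
from h import *
go([.4378,.2338,.1490],-.296)
```

```text
t 14.32 pos [0.4376 0.2337 0.0496] yawy -0.3 z [ 0.001  0.001 -1.   ] q6 0.77 w 0.0193 ff 58.5 F [-1.6 -0.5  5.6] M [-0.04  0.19  0.01]
 inc [ 0.0003  0.0002 -0.0994] rot [ 0.001 -0.001 -0.004]
```

Call:
{"api": "servo_tool", "payload": {
  "increments": [
    {"tx": 0.0, "ty": 0.0, "tz": -0.03, "rx": 0.0, "ry": 0.0, "rz": 0.0, "grip": 1.0},
    {"tx": 0.0, "ty": 0.0, "tz": -0.07, "rx": 0.0, "ry": 0.0, "rz": 0.0, "grip": 1.0},
    {"tx": 0.0, "ty": 0.0, "tz": -0.1, "rx": 0.0, "ry": 0.0, "rz": 0.0, "grip": 1.0},
    {"tx": -0.009, "ty": 0.036, "tz": -0.11, "rx": 0.0, "ry": 0.0, "rz": 0.0, "grip": 1.0},
    {"tx": -0.018, "ty": 0.072, "tz": -0.11, "rx": 0.0, "ry": 0.0, "rz": 0.0, "grip": 1.0},
    {"tx": -0.027, "ty": 0.109, "tz": -0.11, "rx": 0.0, "ry": 0.0, "rz": 0.0, "grip": 1.0},
    {"tx": -0.036, "ty": 0.146, "tz": -0.11, "rx": 0.0, "ry": 0.0, "rz": 0.0, "grip": 1.0},
    {"tx": -0.045, "ty": 0.183, "tz": -0.11, "rx": 0.0, "ry": 0.0, "rz": 0.0, "grip": 1.0}
  ]
}}

```text
time: 14.98
position: [0.5999, 0.1353, 0.1588]
orientation: [2.528, 1.865, 0.0]
ft_force: [0.0, 1.1, -0.4]
width: 0.0189
finger_force: 59.2
```

Call:
{"api": "servo_tool", "payload": {
  "increments": [
    {"tx": -0.007, "ty": 0.028, "tz": 0.0, "rx": 0.0, "ry": 0.0, "rz": 0.0, "grip": 1.0},
    {"tx": -0.014, "ty": 0.056, "tz": 0.0, "rx": 0.0, "ry": 0.0, "rz": 0.0, "grip": 1.0},
    {"tx": -0.021, "ty": 0.084, "tz": 0.0, "rx": 0.0, "ry": 0.0, "rz": 0.0, "grip": 1.0},
    {"tx": -0.021, "ty": 0.084, "tz": 0.02, "rx": 0.0, "ry": 0.0, "rz": 0.0, "grip": 1.0},
    {"tx": -0.021, "ty": 0.084, "tz": 0.03, "rx": 0.0, "ry": 0.0, "rz": 0.0, "grip": 1.0},
    {"tx": -0.021, "ty": 0.084, "tz": 0.03, "rx": 0.0, "ry": 0.0, "rz": 0.0, "grip": 1.0},
    {"tx": -0.021, "ty": 0.084, "tz": 0.03, "rx": 0.0, "ry": 0.0, "rz": 0.0, "grip": 1.0},
    {"tx": -0.021, "ty": 0.084, "tz": 0.03, "rx": 0.0, "ry": 0.0, "rz": 0.0, "grip": 1.0}
  ]
}}

```text
time: 15.65
position: [0.6724, 0.0922, 0.1293]
orientation: [2.527, 1.866, 0.0]
ft_force: [-0.2, 0.0, -1.2]
width: 0.019
finger_force: 59.3
```

Run:
```python
from h import *
S=manip.snapshot("scene")[:,:,::-1]
go([.6735,.0918,.125],-.298)
p=manip.get_obs()["position"]; print(proj("scene",[p-[0,0,.0046],p-[0,0,.0406],[.6735,.0918,.068]]))
cv2.imwrite("pics/s9.png",cv2.convertScaleAbs(tile(S,260,248,50,12),alpha=1.5))
```

```text
t 15.7 pos [0.6726 0.0922 0.1297] yawy -0.299 z [ 0.001  0.    -1.   ] q6 0.42 w 0.0189 ff 59.3 F [-0.4 -0.  -0.8] M [ 0.02  0.01 -0.03]
 inc [-0.0001  0.0009  0.0047] rot [ 0.001 -0.    -0.001]
[[261.60964592 239.24725741]
 [261.05623384 251.34253044]
 [260.35083804 258.34428546]]
```

View pics/s9.png

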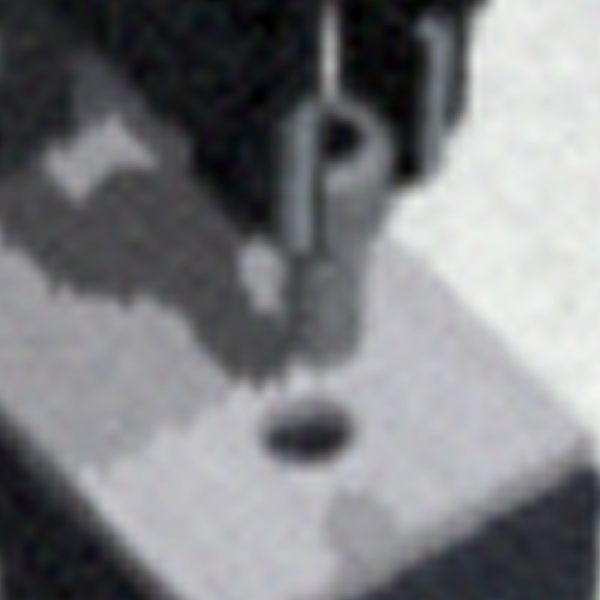

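The bolt's foot is at crop (328,352) and the hole at (308,434). With height allowed for, the bolt sits about 2 mm too far along tool +x, so I'm correcting and lowering. That was one picture over the limit of 10, so from here I use numbers only.

Call:
{"api": "servo_tool", "payload": {
  "increments": [
    {"tx": -0.0018, "ty": 0.001, "tz": 0.004, "rx": 0.0, "ry": 0.0, "rz": 0.0, "grip": 1.0},
    {"tx": -0.0018, "ty": 0.001, "tz": 0.01, "rx": 0.0, "ry": 0.0, "rz": 0.0, "grip": 1.0},
    {"tx": -0.0018, "ty": 0.001, "tz": 0.016, "rx": 0.0, "ry": 0.0, "rz": 0.0, "grip": 1.0},
    {"tx": -0.0018, "ty": 0.001, "tz": 0.02, "rx": 0.0, "ry": 0.0, "rz": 0.0, "grip": 1.0},
    {"tx": -0.0018, "ty": 0.001, "tz": 0.024, "rx": 0.0, "ry": 0.0, "rz": 0.0, "grip": 1.0},
    {"tx": -0.0018, "ty": 0.001, "tz": 0.026, "rx": 0.0, "ry": 0.0, "rz": 0.0, "grip": 1.0},
    {"tx": -0.0018, "ty": 0.001, "tz": 0.026, "rx": 0.0, "ry": 0.0, "rz": 0.0, "grip": 1.0}
  ]
}}

```text
time: 16.28
position: [0.6728, 0.0894, 0.1018]
orientation: [-2.528, -1.864, 0.002]
ft_force: [0.2, -0.3, -0.6]
width: 0.0194
finger_force: 59.3
```

Run:
```python
from h import *
go([.6735,.0918,.0726],-.298)
```

```text
t 16.28 pos [0.6728 0.0894 0.1018] yawy -0.3 z [-0.001 -0.    -1.   ] q6 0.42 w 0.0194 ff 59.3 F [ 0.2 -0.3 -0.6] M [ 0.02 -0.01  0.04]
 inc [ 0.0025 -0.      0.0292] rot [-0.001  0.001 -0.002]
```

Call:
{"api": "servo_tool", "payload": {
  "increments": [
    {"tx": 0.0003, "ty": 0.0, "tz": 0.003, "rx": 0.0, "ry": 0.0, "rz": 0.0, "grip": 1.0},
    {"tx": 0.0003, "ty": 0.0, "tz": 0.006, "rx": 0.0, "ry": 0.0, "rz": 0.0, "grip": 1.0},
    {"tx": 0.0003, "ty": 0.0, "tz": 0.009, "rx": 0.0, "ry": 0.0, "rz": 0.0, "grip": 1.0},
    {"tx": 0.0003, "ty": 0.0, "tz": 0.012, "rx": 0.0, "ry": 0.0, "rz": 0.0, "grip": 1.0},
    {"tx": 0.0003, "ty": 0.0, "tz": 0.012, "rx": 0.0, "ry": 0.0, "rz": 0.0, "grip": 1.0}
  ]
}}

```text
time: 16.7
position: [0.673, 0.0897, 0.0898]
orientation: [-2.528, -1.864, 0.002]
ft_force: [-0.5, -0.3, -0.9]
width: 0.0188
finger_force: 59.3
```

Run:
```python
from h import *
go([.6735,.0918,.0726],-.298)
```

```text
t 16.7 pos [0.673  0.0897 0.0898] yawy -0.3 z [-0.001 -0.    -1.   ] q6 0.42 w 0.0188 ff 59.3 F [-0.5 -0.3 -0.9] M [0.01 0.06 0.03]
 inc [ 0.0022 -0.0001  0.0172] rot [-0.001  0.001 -0.002]
```

In both holes without resistance; going the rest of the way.

Call:
{"api": "servo_tool", "payload": {
  "increments": [
    {"tx": 0.0, "ty": 0.0, "tz": 0.004, "rx": 0.0, "ry": 0.0, "rz": 0.0, "grip": 1.0},
    {"tx": 0.0, "ty": 0.0, "tz": 0.008, "rx": 0.0, "ry": 0.0, "rz": 0.0, "grip": 1.0},
    {"tx": 0.0, "ty": 0.0, "tz": 0.012, "rx": 0.0, "ry": 0.0, "rz": 0.0, "grip": 1.0},
    {"tx": 0.0, "ty": 0.0, "tz": 0.015, "rx": 0.0, "ry": 0.0, "rz": 0.0, "grip": 1.0},
    {"tx": 0.0, "ty": 0.0, "tz": 0.0175, "rx": 0.0, "ry": 0.0, "rz": 0.0, "grip": 1.0},
    {"tx": 0.0, "ty": 0.0, "tz": 0.0175, "rx": 0.0, "ry": 0.0, "rz": 0.0, "grip": 1.0}
  ]
}}

```text
time: 17.2
position: [0.6733, 0.0897, 0.073]
orientation: [2.528, 1.864, -0.0]
ft_force: [-0.2, -0.6, -2.1]
width: 0.0187
finger_force: 59.5
```

Run:
```python
from h import *
go([.673,.0897,.0726],-.298)
```

```text
t 17.2 pos [0.6733 0.0897 0.073 ] yawy -0.3 z [-0. -0. -1.] q6 0.42 w 0.0187 ff 59.5 F [-0.2 -0.6 -2.1] M [ 0.01 -0.07 -0.05]
 inc [-0.0001 -0.0003  0.0004] rot [-0.     0.    -0.002]
```

Call:
{"api": "servo_tool", "payload": {
  "increments": [
    {"tx": 0.0, "ty": 0.0, "tz": 0.001, "rx": 0.0, "ry": 0.0, "rz": 0.0, "grip": 1.0},
    {"tx": 0.0, "ty": 0.0, "tz": 0.001, "rx": 0.0, "ry": 0.0, "rz": 0.0, "grip": 1.0},
    {"tx": 0.0, "ty": 0.0, "tz": 0.001, "rx": 0.0, "ry": 0.0, "rz": 0.0, "grip": 0.6},
    {"tx": 0.0, "ty": 0.0, "tz": 0.0, "rx": 0.0, "ry": 0.0, "rz": 0.0, "grip": 0.4},
    {"tx": 0.0, "ty": 0.0, "tz": 0.0, "rx": 0.0, "ry": 0.0, "rz": 0.0, "grip": 0.3},
    {"tx": 0.0, "ty": 0.0, "tz": 0.0, "rx": 0.0, "ry": 0.0, "rz": 0.0, "grip": 0.3},
    {"tx": 0.0, "ty": 0.0, "tz": 0.0, "rx": 0.0, "ry": 0.0, "rz": 0.0, "grip": 0.3}
  ]
}}

```text
time: 17.78
position: [0.6733, 0.0897, 0.0732]
orientation: [2.528, 1.864, 0.0]
ft_force: [0.9, -0.5, -0.5]
width: 0.0595
finger_force: 0.0
```

Call:
{"api": "servo_tool", "payload": {
  "increments": [
    {"tx": 0.0, "ty": 0.0, "tz": -0.02, "rx": 0.0, "ry": 0.0, "rz": 0.0, "grip": 0.3},
    {"tx": 0.0, "ty": 0.0, "tz": -0.05, "rx": 0.0, "ry": 0.0, "rz": 0.0, "grip": 0.3},
    {"tx": 0.0, "ty": 0.0, "tz": -0.09, "rx": 0.0, "ry": 0.0, "rz": 0.0, "grip": 0.3},
    {"tx": 0.0, "ty": 0.0, "tz": -0.12, "rx": 0.0, "ry": 0.0, "rz": 0.0, "grip": 1.0},
    {"tx": 0.036, "ty": -0.02, "tz": -0.12, "rx": 0.0, "ry": 0.0, "rz": 0.0, "grip": 1.0},
    {"tx": 0.07, "ty": -0.04, "tz": -0.12, "rx": 0.0, "ry": 0.0, "rz": 0.0, "grip": 1.0},
    {"tx": 0.1, "ty": -0.06, "tz": -0.12, "rx": 0.0, "ry": 0.0, "rz": 0.0, "grip": 1.0}
  ]
}}

```text
time: 18.37
position: [0.6456, 0.2043, 0.1941]
orientation: [2.53, 1.862, 0.003]
ft_force: [-0.3, -0.4, -0.1]
width: 0.0116
finger_force: 0.0
```

Run:
```python
from h import *
S=manip.snapshot("scene")[:,:,::-1]; cv2.imwrite("pics/scene10.png",S); cv2.imwrite("pics/top10.png",manip.snapshot("top")[:,:,::-1])
go([.4700,.305,.20],-1.37)
# bolt head: compare before (scene8, empty hole) with now, threshold of change near the hole
a=cv2.cvtColor(cv2.imread("pics/scene8.png"),6).astype(int); b=cv2.cvtColor(S,6).astype(int)
c=np.abs(a-b)[235:275,245:280]>18; n,l,st,ce=cv2.connectedComponentsWithStats(c.astype(np.uint8))
print([(s.tolist(),(m+[245,235]).round(1)) for s,m in zip(st,ce) if 8<s[4]<600])
for z,r in ((.084,.011),(.068,.011)):
    print(z,proj("scene",[[.6733,.0915,z]]).round(1))
print(b[240:268,252:272][::2])
```

```text
t 18.47 pos [0.6438 0.2081 0.1933] yawy -0.295 z [-0.     0.002 -1.   ] q6 0.59 w 0.0002 ff 0.0 F [ 0.7  0.1 -0.5] M [-0.03 -0.03 -0.04]
 inc [ 0.0423 -0.1945 -0.0064] rot [-2.000e-03 -1.000e-03  1.075e+00]
[([12, 16, 7, 5, 27], array([259.8, 253.1]))]
0.084 [[260.5 253.1]]
0.068 [[260.3 258.2]]
[[ 94  97  98  94  79  70  68  68  54  49  57  73  83  91  86  83  78  78
   84 110]
 [ 94  99  95 100 100  99 105 106 109 114 115 116 114 112 109 109  91  81
   82  83]
 [103 100  96  95  98 112 119 120 118 122 121 120 120 120 118 118 118 105
   91  94]
 [101 103  96  99  99 100 115 118 120 120 122 119 119 119 119 116 117 120
  114 111]
 [ 98  97  99 100 101  99 100 114 117 119 121 123 119 123 118 121 121 118
  116 117]
 [104 100  94  87  96  92  93  87  88  87 101 106 114 120 120 123 121 123
  120 118]
 [ 88  60  53  75  87  69  29  11  20  22  50  87  99 117 121 121 121 122
  123 122]
 [ 55  50  54  74  91  66  36  21  21  15  37  76  93 105 122 123 122 123
  121 124]
 [ 76  74  65  44  66  85  82  91  95  87  89  87  77  89 116 122 122 121
  125 123]
 [121 115  87  43  42  49  59  63  66  69  73  68  72  99 119 117 116 120
  120 124]
 [123 122 116  95  60  53  60  64  65  68  68  71  77  99 111 119 121 122
  118 119]
 [121 126 122 121  98  88  79  83  83  87  88 100  99 106 104 115 122 124
  120 117]
 [122 123 121 124 125 108 102 102 103 102 100 103 100 102 100 114 120 117
  121 121]
 [122 123 120 124 124 122 110 109  98 106 104  99 107 109 108 117 121 117
  112 101]]
```

The socket shows dark at scene (259.8,253.1), against a predicted (260.5,253.1) for a seated head, so the bolt is home. Next is the toggle.

Call:
{"api": "servo_tool", "payload": {
  "increments": [
    {"tx": 0.009, "ty": -0.037, "tz": 0.0, "rx": 0.0, "ry": 0.0, "rz": -0.1, "grip": 1.0},
    {"tx": 0.018, "ty": -0.074, "tz": 0.0, "rx": 0.0, "ry": 0.0, "rz": -0.2, "grip": 1.0},
    {"tx": 0.027, "ty": -0.111, "tz": 0.0, "rx": 0.0, "ry": 0.0, "rz": -0.3, "grip": 1.0},
    {"tx": 0.036, "ty": -0.148, "tz": 0.0, "rx": 0.0, "ry": 0.0, "rz": -0.4, "grip": 1.0},
    {"tx": 0.044, "ty": -0.185, "tz": 0.0, "rx": 0.0, "ry": 0.0, "rz": -0.495, "grip": 1.0},
    {"tx": 0.044, "ty": -0.185, "tz": 0.04, "rx": 0.0, "ry": 0.0, "rz": -0.495, "grip": 1.0},
    {"tx": 0.044, "ty": -0.185, "tz": 0.08, "rx": 0.0, "ry": 0.0, "rz": -0.495, "grip": 1.0},
    {"tx": 0.044, "ty": -0.185, "tz": 0.1, "rx": 0.0, "ry": 0.0, "rz": -0.495, "grip": 1.0}
  ]
}}

```text
time: 19.13
position: [0.4794, 0.2985, 0.0899]
orientation: [-1.992, -2.428, 0.007]
ft_force: [-1.5, -0.3, -0.5]
width: -0.0003
finger_force: 0.0
```

Call:
{"api": "servo_tool", "payload": {
  "increments": [
    {"tx": 0.0, "ty": 0.0, "tz": 0.0, "rx": 0.0, "ry": 0.0, "rz": 0.0, "grip": 1.0},
    {"tx": 0.0, "ty": 0.0, "tz": 0.0, "rx": 0.0, "ry": 0.0, "rz": 0.0, "grip": 1.0}
  ]
}}

```text
time: 19.3
position: [0.4818, 0.2992, 0.0927]
orientation: [-1.995, -2.427, 0.003]
ft_force: [-0.2, 0.3, 0.5]
width: -0.0001
finger_force: 0.0
```

Run:
```python
from h import *
go([.480,.304,.092],.2)
```

```text
t 19.3 pos [0.4818 0.2992 0.0927] yawy 0.195 z [-0.001 -0.001 -1.   ] q6 0.34 w -0.0001 ff 0.0 F [-0.2  0.3  0.5] M [-0.04 -0.07  0.06]
 inc [ 0.0051 -0.0008  0.0006] rot [-0.002  0.001 -0.005]
```

Call:
{"api": "servo_tool", "payload": {
  "increments": [
    {"tx": 0.005, "ty": 0.006, "tz": 0.0, "rx": 0.0, "ry": 0.0, "rz": 0.0, "grip": 1.0},
    {"tx": 0.005, "ty": 0.014, "tz": 0.0, "rx": 0.0, "ry": 0.0, "rz": 0.0, "grip": 1.0},
    {"tx": 0.005, "ty": 0.022, "tz": 0.0, "rx": 0.0, "ry": 0.0, "rz": 0.0, "grip": 1.0},
    {"tx": 0.005, "ty": 0.03, "tz": 0.0, "rx": 0.0, "ry": 0.0, "rz": 0.0, "grip": 1.0},
    {"tx": 0.005, "ty": 0.038, "tz": 0.0, "rx": 0.0, "ry": 0.0, "rz": 0.0, "grip": 1.0},
    {"tx": 0.005, "ty": 0.046, "tz": 0.0, "rx": 0.0, "ry": 0.0, "rz": 0.0, "grip": 1.0},
    {"tx": 0.005, "ty": 0.054, "tz": 0.0, "rx": 0.0, "ry": 0.0, "rz": 0.0, "grip": 1.0},
    {"tx": 0.005, "ty": 0.06, "tz": 0.0, "rx": 0.0, "ry": 0.0, "rz": 0.0, "grip": 1.0}
  ]
}}

```text
time: 19.97
position: [0.5418, 0.3167, 0.0938]
orientation: [1.994, 2.426, 0.004]
ft_force: [0.6, 0.2, -0.6]
width: 0.0001
finger_force: 0.0
```

Call:
{"api": "servo_tool", "payload": {
  "increments": [
    {"tx": 0.0, "ty": 0.003, "tz": 0.0, "rx": 0.0, "ry": 0.0, "rz": 0.0, "grip": 1.0},
    {"tx": 0.0, "ty": 0.003, "tz": 0.0, "rx": 0.0, "ry": 0.0, "rz": 0.0, "grip": 1.0}
  ]
}}

```text
time: 20.13
position: [0.5438, 0.3169, 0.093]
orientation: [1.995, 2.426, 0.001]
ft_force: [0.5, -0.7, -0.4]
width: -0.0002
finger_force: 0.0
```

Call:
{"api": "servo_tool", "payload": {
  "increments": [
    {"tx": 0.0, "ty": -0.03, "tz": 0.0, "rx": 0.0, "ry": 0.0, "rz": 0.0, "grip": 1.0},
    {"tx": 0.0, "ty": -0.06, "tz": -0.02, "rx": 0.0, "ry": 0.0, "rz": 0.0, "grip": 1.0},
    {"tx": 0.0, "ty": -0.08, "tz": -0.06, "rx": 0.0, "ry": 0.0, "rz": 0.0, "grip": 1.0},
    {"tx": 0.0, "ty": -0.1, "tz": -0.1, "rx": 0.0, "ry": 0.0, "rz": 0.0, "grip": 1.0},
    {"tx": 0.0, "ty": -0.12, "tz": -0.13, "rx": 0.0, "ry": 0.0, "rz": 0.0, "grip": 1.0},
    {"tx": 0.0, "ty": -0.12, "tz": -0.13, "rx": 0.0, "ry": 0.0, "rz": 0.0, "grip": 1.0}
  ]
}}

```text
time: 20.63
position: [0.4243, 0.2946, 0.2303]
orientation: [1.992, 2.426, 0.017]
ft_force: [0.3, -1.2, 0.4]
width: 0.0002
finger_force: 0.0
```

Run:
```python
from h import *
S=manip.snapshot("scene")[:,:,::-1]; cv2.imwrite("pics/scene11.png",S); cv2.imwrite("pics/top11.png",manip.snapshot("top")[:,:,::-1])
go([.480,.304,.092],.2)
a=cv2.imread("pics/scene0.png").astype(int)
def diff(x,y,x0,y0,x1,y1,t=60):
    c=np.abs(x.astype(int)-y).sum(2)[y0:y1,x0:x1]>t; n,l,st,ce=cv2.connectedComponentsWithStats(c.astype(np.uint8))
    return [((s[:4]+[x0,y0,0,0]).tolist(),int(s[4]),(m+[x0,y0]).round(1).tolist()) for s,m in zip(st[1:],ce[1:]) if s[4]>8]
print("toggle",diff(S,a,360,235,430,300))
print("ball off/on",proj("scene",[[.522,.3127,.106],[.573,.323,.106]]).round(1))
b=cv2.imread("pics/scene10.png"); e=cv2.imread("pics/scene8.png")
print("bolt vs s10",diff(S,b,240,235,285,285)); print("drift vs s8",diff(S,e,170,100,235,190))
print("bottle vs 0",diff(S,a,95,115,135,195)); print("tape vs 0",diff(S,a,265,165,300,205))
```

```text
t 20.73 pos [0.4248 0.2938 0.2249] yawy 0.196 z [ 0.003  0.002 -1.   ] q6 0.39 w 0.0001 ff 0.0 F [-0.1 -0.5 -0. ] M [-0.02  0.05 -0.01]
 inc [-0.0009  0.0556  0.1331] rot [ 0.004 -0.001 -0.004]
toggle [([388, 235, 42, 65], 1152, [410.7, 260.2]), ([360, 256, 7, 12], 37, [361.8, 263.2]), ([377, 264, 10, 11], 43, [382.0, 268.5]), ([367, 270, 8, 7], 32, [370.4, 272.8]), ([380, 273, 11, 7], 31, [386.2, 275.8]), ([416, 294, 4, 6], 12, [417.6, 296.7])]
ball off/on [[394.  250.9]
 [387.9 269.1]]
bolt vs s10 [([244, 235, 30, 12], 147, [260.9, 238.1])]
drift vs s8 [([170, 115, 18, 24], 208, [178.3, 127.8])]
bottle vs 0 []
tape vs 0 [([286, 165, 14, 14], 109, [294.7, 169.6]), ([265, 194, 3, 7], 15, [266.0, 197.0])]
```

Call:
{"api": "servo_tool", "payload": {
  "increments": [
    {"tx": -0.04, "ty": 0.0, "tz": -0.02, "rx": 0.0, "ry": 0.0, "rz": 0.0, "grip": 1.0},
    {"tx": -0.08, "ty": 0.0, "tz": -0.04, "rx": 0.0, "ry": 0.0, "rz": 0.0, "grip": 1.0},
    {"tx": -0.12, "ty": 0.0, "tz": -0.06, "rx": 0.0, "ry": 0.0, "rz": 0.0, "grip": 1.0},
    {"tx": -0.16, "ty": 0.0, "tz": -0.08, "rx": 0.0, "ry": 0.0, "rz": 0.0, "grip": 1.0},
    {"tx": -0.2, "ty": 0.0, "tz": -0.1, "rx": 0.0, "ry": 0.0, "rz": 0.0, "grip": 1.0},
    {"tx": -0.24, "ty": 0.0, "tz": -0.1, "rx": 0.0, "ry": 0.0, "rz": 0.0, "grip": 1.0},
    {"tx": -0.24, "ty": 0.0, "tz": -0.1, "rx": 0.0, "ry": 0.0, "rz": 0.0, "grip": 1.0}
  ]
}}

```text
time: 21.32
position: [0.4728, 0.0535, 0.3228]
orientation: [1.999, 2.421, -0.003]
ft_force: [0.1, 0.7, -0.5]
width: -0.0002
finger_force: 0.0
```

Run:
```python
from h import *
S=manip.snapshot("scene")[:,:,::-1];T=manip.snapshot("top")[:,:,::-1]
a=cv2.cvtColor(cv2.imread("pics/scene0.png"),6);b=cv2.cvtColor(S,6)
print(a[246:282:2,380:404:2]);print(b[246:282:2,380:404:2])
ta=cv2.cvtColor(cv2.imread("pics/top0.png"),6);tb=cv2.cvtColor(T,6)
print("top ball off/on",proj("top",[[.522,.3127,.106],[.573,.323,.106]]).round(1))
print(ta[192:222:2,132:160:2]);print(tb[192:222:2,132:160:2])
```

```text
[[ 83  91  84 116 111 114 118 114 113 116 116 115]
 [ 68  77 101 114 112 112  67  73  93 117 111 114]
 [ 73  82 118 114 113  86  51  77  87  86 114 114]
 [ 76 100 115 118 115  78  50  80  91  94 117 115]
 [ 82 115 120 115 113 107  42  59  78 112 117 114]
 [ 92 121 120 114 114  85  55  77 107 114 111 115]
 [111 114 113 111 118  57  66  82 107 110 116 120]
 [114 115 108 113 112  50  71  84 114 114 112 114]
 [115 116 111 113  99  51  74 101 115 113 112 112]
 [ 76 101 106 108  81  57  79 113 115 113 115 115]
 [ 21  30  50  61  43  64  79 110 116 111 117 116]
 [ 24  15  23  43  43  71  65  67  95 106 112 113]
 [ 36  29  29  38  51  73  52  45  47  49  59  81]
 [ 31  63  47  30  58  76  58  46  49  46  43  43]
 [ 59  66  64  38  67  78  67  59  43  47  46  50]
 [ 59  62  72  55  73  69  69  65  47  48  47  46]
 [ 35  68  72  69  72  74  69  69  47  44  45  48]
 [ 39  53  71  67  71  70  73  65  51  44  47  46]]
[[ 88 100  85 115 116 114 140 139 135 137 138 136]
 [ 65  78 101 114 113 112 113 136 137 141 135 134]
 [ 72  80 114 115 114 113 111 116 132 140 137 138]
 [ 72 101 118 116 113 111 11
[... 1856 characters left out ...]
1 124 107 169 167 126 118 118 116 116 115  96 121]
 [173 133 108  92 126 118 117 120 117 118 116 117  96 119]
 [170 132 114 100  99 121 118 118 116 119 116 117 101 123]
 [129 124 125 108  97  97 131 118 118 120 114  81  83 121]
 [123 123 122 116 105  93  96  95  86  82  85  83  81 117]
 [127 125 124 118 147 104  94  93 136  82  88  87  87 121]
 [124 124 124 128 149 147 148 145 132  87 120 117 115 125]
 [125 125 125 124 145 149 150 147  96  85 119 118 115 123]
 [124 124 122 122 122 113 115  91 111 117 120 118 116 122]
 [114 123 123 122 124 119 120 119 117 118 114 107  84 102]
 [ 78 124 123 123 121 121 118 118 118  95  79  76  77  88]
 [168 121 126 123 120 120 108  88  76  76  79  80 122 117]]
```

The ball has left its old place and now shows at top (137,199), exactly as predicted for "on". Bolt and drift are unchanged. Handing in.

```bash
python3 -c "
from rig import manip
print(manip.hand_in())"
```

```text
the job is handed in; nothing more can be done
None
```

The job is handed in at about 21 s of robot time, and by my camera and force checks all four steps are met: plate drawn into line, drift back in its block, bolt head seated, toggle on. The hand-in returned no verdict, I viewed 11 pictures against the limit of 10, and the two look-alike drifts fell over on the bench early on, cause not established.

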